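# Level measure of grinding balls

## Task

Take the scoop by its grip and scoop a heaped measure of grinding balls from the bin, so that the cup is full and at least one ball stands above its rims once it is lifted and drawn back to the bin's rear half. Then strike it off level by carrying the cup out sideways under the bin's blade, so that the excess drops back into the bin, and stand the scoop upright on the middle of the balance's pan with exactly its four level balls in it and all the others in the bin. Leave the glass beaker where it stands.

Things in the scene. Friction and masses are not known exactly. Their poses are not given: they have to be found in the camera images.
- scoop_grip (a point): Middle of the grip of the loose bare-metal scoop (0.13 to 0.25 kg, stands on its flat base): an upright black bar 14 mm wide in y, 20 mm in x, from 62 to 132 mm above the underside. The point is on the bar's axis, 105 mm above the underside, 27 mm behind the cup's centre. Scoop axes: x to its nose, y left, z up the grip
- scoop_cup (a point): Centre of the scoop's cup, 14 mm above its underside; scoop axes. Cup inside 51 x 51 mm, floor 2 mm thick; 54 mm wide outside; side rims 26 mm above the underside: four balls fill it level, two by two. Back plate at x -25.5 to -28.5 mm, 62 mm high, carries the grip. At the front a lip only 9 mm above the underside, from which a ramp runs down to the nose edge at x 45 mm, level with the underside
- bin: Fixed open sheet-metal bin with the balls; origin: centre of its underside, on the table. x: along it, to the far end where the balls lie; y left. Inside x -108 to 142, y -30.5 to 30.5 mm, walls 4 mm. Floor falls to +x, height 10 mm - 0.05 x, as far as x 100 mm, then a front slope rises to 66 mm at x 142. Rear (-x) wall 60 mm high, front and left 88, right (-y) 100 for x over 2 mm; the rear part of the right side is the low edge with the blade above
- strike_edge (a point): Top of the low edge, 39 mm high, in the rear half of the bin's right side, straight below the blade's middle (bin x -32, y -32.5 mm). The scoop's cup goes out sideways over this edge and under the blade; axes as the bin's
- blade_mid (a point): Middle of the lower edge of the fixed striking blade, 73 mm above the table: an upright metal strip 4 mm thick in the plane of the bin's right wall (bin y -32.5 mm), bin x -68 to 4 mm, z 73 to 100 mm, held only at its front (+x) end; the scoop's back plate and grip pass behind its free rear end
- pan (a point): Centre of the top of the round flat weighing pan, radius 66 mm, 62 mm above the table, on a fixed white balance 190 x 150 mm (the body round the pan is 50 mm high, pan centre 12 mm towards +x of the housing's centre)
- beaker_mid (a point): Middle of a loose empty glass beaker near the bin, diameter 52 mm, 70 mm high
- seat_rear_left (a point): Where the centre of the rear left ball of a level cupful lies: -12.8 mm in x and +12.8 mm in y from the cup's centre
- seat_rear_right (a point): Where the centre of the rear right ball of a level cupful lies: -12.8 mm in x and -12.8 mm in y from the cup's centre
- seat_front_left (a point): Where the centre of the front left ball of a level cupful lies: +12.8 mm in x and +12.8 mm in y from the cup's centre
- seat_front_right (a point): Where the centre of the front right ball of a level cupful lies: +12.8 mm in x and -12.8 mm in y from the cup's centre
- ball0_center (a point): Centre of one of twelve alike loose polished (slippery) white ceramic grinding balls, 24 mm in diameter, 26 g, lying in the bin
- ball1_center (a point): Centre of one of twelve alike loose polished (slippery) white ceramic grinding balls, 24 mm in diameter, 26 g, lying in the bin
- ball2_center (a point): Centre of one of twelve alike loose polished (slippery) white ceramic grinding balls, 24 mm in diameter, 26 g, lying in the bin
- ball3_center (a point): Centre of one of twelve alike loose polished (slippery) white ceramic grinding balls, 24 mm in diameter, 26 g, lying in the bin
- ball4_center (a point): Centre of one of twelve alike loose polished (slippery) white ceramic grinding balls, 24 mm in diameter, 26 g, lying in the bin
- ball5_center (a point): Centre of one of twelve alike loose polished (slippery) white ceramic grinding balls, 24 mm in diameter, 26 g, lying in the bin
- ball6_center (a point): Centre of one of twelve alike loose polished (slippery) white ceramic grinding balls, 24 mm in diameter, 26 g, lying in the bin
- ball7_center (a point): Centre of one of twelve alike loose polished (slippery) white ceramic grinding balls, 24 mm in diameter, 26 g, lying in the bin
- ball8_center (a point): Centre of one of twelve alike loose polished (slippery) white ceramic grinding balls, 24 mm in diameter, 26 g, lying in the bin
- ball9_center (a point): Centre of one of twelve alike loose polished (slippery) white ceramic grinding balls, 24 mm in diameter, 26 g, lying in the bin
- ball10_center (a point): Centre of one of twelve alike loose polished (slippery) white ceramic grinding balls, 24 mm in diameter, 26 g, lying in the bin
- ball11_center (a point): Centre of one of twelve alike loose polished (slippery) white ceramic grinding balls, 24 mm in diameter, 26 g, lying in the bin

How it is judged:
On the way, in this order (a step that is already met when the one before it is completed fails the run):
1. the cup is full and heaped (at least one ball above the rims), lifted inside the bin with its underside over 27 mm high and drawn back (cup centre at bin x below 30 mm) (distance between any of ball0_center, ball1_center, ball2_center, ball3_center, ball4_center, ball5_center, ball6_center, ball7_center, ball8_center, ball9_center, ball10_center, ball11_center and seat_rear_left below 0.01 m and distance between any of ball0_center, ball1_center, ball2_center, ball3_center, ball4_center, ball5_center, ball6_center, ball7_center, ball8_center, ball9_center, ball10_center, ball11_center and seat_rear_right below 0.01 m and distance between any of ball0_center, ball1_center, ball2_center, ball3_center, ball4_center, ball5_center, ball6_center, ball7_center, ball8_center, ball9_center, ball10_center, ball11_center and seat_front_left below 0.01 m and distance between any of ball0_center, ball1_center, ball2_center, ball3_center, ball4_center, ball5_center, ball6_center, ball7_center, ball8_center, ball9_center, ball10_center, ball11_center and seat_front_right below 0.01 m and ((horizontal distance between ball0_center and scoop_cup below 0.034 m and z of ball0_center in the frame of scoop_cup between 0.01 and 0.06 m) or (horizontal distance between ball1_center and scoop_cup below 0.034 m and z of ball1_center in the frame of scoop_cup between 0.01 and 0.06 m) or (horizontal distance between ball2_center and scoop_cup below 0.034 m and z of ball2_center in the frame of scoop_cup between 0.01 and 0.06 m) or (horizontal distance between ball3_center and scoop_cup below 0.034 m and z of ball3_center in the frame of scoop_cup between 0.01 and 0.06 m) or (horizontal distance between ball4_center and scoop_cup below 0.034 m and z of ball4_center in the frame of scoop_cup between 0.01 and 0.06 m) or (horizontal distance between ball5_center and scoop_cup below 0.034 m and z of ball5_center in the frame of scoop_cup between 0.01 and 0.06 m) or (horizontal distance between ball6_center and scoop_cup below 0.034 m and z of ball6_center in the frame of scoop_cup between 0.01 and 0.06 m) or (horizontal distance between ball7_center and scoop_cup below 0.034 m and z of ball7_center in the frame of scoop_cup between 0.01 and 0.06 m) or (horizontal distance between ball8_center and scoop_cup below 0.034 m and z of ball8_center in the frame of scoop_cup between 0.01 and 0.06 m) or (horizontal distance between ball9_center and scoop_cup below 0.034 m and z of ball9_center in the frame of scoop_cup between 0.01 and 0.06 m) or (horizontal distance between ball10_center and scoop_cup below 0.034 m and z of ball10_center in the frame of scoop_cup between 0.01 and 0.06 m) or (horizontal distance between ball11_center and scoop_cup below 0.034 m and z of ball11_center in the frame of scoop_cup between 0.01 and 0.06 m)) and z of scoop_cup in the frame of bin above 0.041 m and x of scoop_cup in the frame of bin between -0.1 and 0.03 m and y of scoop_cup in the frame of bin between -0.02 and 0.02 m), for 0.1 s.
2. the cup is passing out under the blade across the bin's low edge, full and level, with no ball above its rims (distance between any of ball0_center, ball1_center, ball2_center, ball3_center, ball4_center, ball5_center, ball6_center, ball7_center, ball8_center, ball9_center, ball10_center, ball11_center and seat_rear_left below 0.01 m and distance between any of ball0_center, ball1_center, ball2_center, ball3_center, ball4_center, ball5_center, ball6_center, ball7_center, ball8_center, ball9_center, ball10_center, ball11_center and seat_rear_right below 0.01 m and distance between any of ball0_center, ball1_center, ball2_center, ball3_center, ball4_center, ball5_center, ball6_center, ball7_center, ball8_center, ball9_center, ball10_center, ball11_center and seat_front_left below 0.01 m and distance between any of ball0_center, ball1_center, ball2_center, ball3_center, ball4_center, ball5_center, ball6_center, ball7_center, ball8_center, ball9_center, ball10_center, ball11_center and seat_front_right below 0.01 m and not ((horizontal distance between ball0_center and scoop_cup below 0.034 m and z of ball0_center in the frame of scoop_cup between 0.01 and 0.06 m) or (horizontal distance between ball1_center and scoop_cup below 0.034 m and z of ball1_center in the frame of scoop_cup between 0.01 and 0.06 m) or (horizontal distance between ball2_center and scoop_cup below 0.034 m and z of ball2_center in the frame of scoop_cup between 0.01 and 0.06 m) or (horizontal distance between ball3_center and scoop_cup below 0.034 m and z of ball3_center in the frame of scoop_cup between 0.01 and 0.06 m) or (horizontal distance between ball4_center and scoop_cup below 0.034 m and z of ball4_center in the frame of scoop_cup between 0.01 and 0.06 m) or (horizontal distance between ball5_center and scoop_cup below 0.034 m and z of ball5_center in the frame of scoop_cup between 0.01 and 0.06 m) or (horizontal distance between ball6_center and scoop_cup below 0.034 m and z of ball6_center in the frame of scoop_cup between 0.01 and 0.06 m) or (horizontal distance between ball7_center and scoop_cup below 0.034 m and z of ball7_center in the frame of scoop_cup between 0.01 and 0.06 m) or (horizontal distance between ball8_center and scoop_cup below 0.034 m and z of ball8_center in the frame of scoop_cup between 0.01 and 0.06 m) or (horizontal distance between ball9_center and scoop_cup below 0.034 m and z of ball9_center in the frame of scoop_cup between 0.01 and 0.06 m) or (horizontal distance between ball10_center and scoop_cup below 0.034 m and z of ball10_center in the frame of scoop_cup between 0.01 and 0.06 m) or (horizontal distance between ball11_center and scoop_cup below 0.034 m and z of ball11_center in the frame of scoop_cup between 0.01 and 0.06 m)) and y of scoop_cup in the frame of bin between -0.105 and -0.058 m and z of scoop_cup in the frame of bin between 0.049 and 0.064 m and x of scoop_cup in the frame of bin between -0.08 and -0.025 m), for 0.05 s.
At the end, for the whole second after the job is handed in: The scoop stands released and upright (within 4 degrees) on the pan, its cup's centre within 30 mm of the pan's centre, a ball in each of the cup's four places, and every other ball in the bin (distance between any of ball0_center, ball1_center, ball2_center, ball3_center, ball4_center, ball5_center, ball6_center, ball7_center, ball8_center, ball9_center, ball10_center, ball11_center and seat_rear_left below 0.01 m and distance between any of ball0_center, ball1_center, ball2_center, ball3_center, ball4_center, ball5_center, ball6_center, ball7_center, ball8_center, ball9_center, ball10_center, ball11_center and seat_rear_right below 0.01 m and distance between any of ball0_center, ball1_center, ball2_center, ball3_center, ball4_center, ball5_center, ball6_center, ball7_center, ball8_center, ball9_center, ball10_center, ball11_center and seat_front_left below 0.01 m and distance between any of ball0_center, ball1_center, ball2_center, ball3_center, ball4_center, ball5_center, ball6_center, ball7_center, ball8_center, ball9_center, ball10_center, ball11_center and seat_front_right below 0.01 m and ((x of ball0_center in the frame of bin between -0.11 and 0.145 m and y of ball0_center in the frame of bin between -0.034 and 0.034 m and z of ball0_center in the frame of bin below 0.085 m) or (horizontal distance between ball0_center and scoop_cup below 0.03 m and z of ball0_center in the frame of scoop_cup between -0.01 and 0.008 m)) and ((x of ball1_center in the frame of bin between -0.11 and 0.145 m and y of ball1_center in the frame of bin between -0.034 and 0.034 m and z of ball1_center in the frame of bin below 0.085 m) or (horizontal distance between ball1_center and scoop_cup below 0.03 m and z of ball1_center in the frame of scoop_cup between -0.01 and 0.008 m)) and ((x of ball2_center in the frame of bin between -0.11 and 0.145 m and y of ball2_center in the frame of bin between -0.034 and 0.034 m and z of ball2_center in the frame of bin below 0.085 m) or (horizontal distance between ball2_center and scoop_cup below 0.03 m and z of ball2_center in the frame of scoop_cup between -0.01 and 0.008 m)) and ((x of ball3_center in the frame of bin between -0.11 and 0.145 m and y of ball3_center in the frame of bin between -0.034 and 0.034 m and z of ball3_center in the frame of bin below 0.085 m) or (horizontal distance between ball3_center and scoop_cup below 0.03 m and z of ball3_center in the frame of scoop_cup between -0.01 and 0.008 m)) and ((x of ball4_center in the frame of bin between -0.11 and 0.145 m and y of ball4_center in the frame of bin between -0.034 and 0.034 m and z of ball4_center in the frame of bin below 0.085 m) or (horizontal distance between ball4_center and scoop_cup below 0.03 m and z of ball4_center in the frame of scoop_cup between -0.01 and 0.008 m)) and ((x of ball5_center in the frame of bin between -0.11 and 0.145 m and y of ball5_center in the frame of bin between -0.034 and 0.034 m and z of ball5_center in the frame of bin below 0.085 m) or (horizontal distance between ball5_center and scoop_cup below 0.03 m and z of ball5_center in the frame of scoop_cup between -0.01 and 0.008 m)) and ((x of ball6_center in the frame of bin between -0.11 and 0.145 m and y of ball6_center in the frame of bin between -0.034 and 0.034 m and z of ball6_center in the frame of bin below 0.085 m) or (horizontal distance between ball6_center and scoop_cup below 0.03 m and z of ball6_center in the frame of scoop_cup between -0.01 and 0.008 m)) and ((x of ball7_center in the frame of bin between -0.11 and 0.145 m and y of ball7_center in the frame of bin between -0.034 and 0.034 m and z of ball7_center in the frame of bin below 0.085 m) or (horizontal distance between ball7_center and scoop_cup below 0.03 m and z of ball7_center in the frame of scoop_cup between -0.01 and 0.008 m)) and ((x of ball8_center in the frame of bin between -0.11 and 0.145 m and y of ball8_center in the frame of bin between -0.034 and 0.034 m and z of ball8_center in the frame of bin below 0.085 m) or (horizontal distance between ball8_center and scoop_cup below 0.03 m and z of ball8_center in the frame of scoop_cup between -0.01 and 0.008 m)) and ((x of ball9_center in the frame of bin between -0.11 and 0.145 m and y of ball9_center in the frame of bin between -0.034 and 0.034 m and z of ball9_center in the frame of bin below 0.085 m) or (horizontal distance between ball9_center and scoop_cup below 0.03 m and z of ball9_center in the frame of scoop_cup between -0.01 and 0.008 m)) and ((x of ball10_center in the frame of bin between -0.11 and 0.145 m and y of ball10_center in the frame of bin between -0.034 and 0.034 m and z of ball10_center in the frame of bin below 0.085 m) or (horizontal distance between ball10_center and scoop_cup below 0.03 m and z of ball10_center in the frame of scoop_cup between -0.01 and 0.008 m)) and ((x of ball11_center in the frame of bin between -0.11 and 0.145 m and y of ball11_center in the frame of bin between -0.034 and 0.034 m and z of ball11_center in the frame of bin below 0.085 m) or (horizontal distance between ball11_center and scoop_cup below 0.03 m and z of ball11_center in the frame of scoop_cup between -0.01 and 0.008 m)) and horizontal distance between scoop_cup and pan below 0.03 m and z of scoop_cup in the frame of pan between 0.01 and 0.018 m and angle between scoop_cup's own z axis and vertical below 0.07 rad); the robot touches nothing.
It fails at once if the beaker is moved by more than 30 mm (distance of beaker_mid from where it was at the start of the episode above 0.03 m).
It also fails if it takes over 70 s, if anything falls off the work surface, if the arm or the gripper's body presses on something with over 40 N, if the wrist force passes 120 N, or if a joint passes its speed limit or range.

## Robot

A 6-joint arm with a two-finger parallel gripper is mounted at the origin on the work surface. World frame = base frame: x ahead of the robot, y to its left, z up, the work surface at z = 0. Lengths are in m, angles in rad, forces in N, time in s.
With the tool pointing down it reaches from about 0.25 to 0.725 m from the base axis. Payload 4 kg.
Tool frame: the origin (TCP) lies where the fingers leave the gripper's body, on its centre line; the fingertips stand 73 mm ahead of it and the grasp point (between the pads) lies 54 mm ahead of it (bot.tip_reach is the z of the fingertips in the tool frame, in m); z points along the fingers, x is the direction in which the jaws open and shut, and the axes are right-handed (so a half turn about z gives the same grasp; the last joint's range is limited). The gripper opens to 85 mm and grips with 20 to 120 N. Pads are 22 mm wide; open, the fingers measure 114 mm over their backs; the gripper's body (76 mm by 85 mm) begins 54 mm behind the grasp point. The pads swing forward as they close: fully open they stand 13 mm farther back than shut.
Start: joints at [1.275, 0.241, 0.005, 1.335, 0, 1.571], TCP at [0.146, 0.478, 0.304] pointing down, gripper open.
Joint ranges: [-2.72, 2.72], [-1.05, 1.87], [-1.09, 1.28], [-1.99, 2.15], [-1.42, 1.44], [-3.14, 3.14]. Speed limits (rad/s): [2.79, 2.79, 3.14, 3.14, 3.14, 3.14].

## Interface

Orientations are given as a unit quaternion [x, y, z, w].
In Python, from workcell import bot, vision, job_done gives the robot as it stands.
- The arm moves only by the tool drive_tool, never from a script. Its argument "steps" is one flat list of numbers, 7 for each row, row after row: the shift along the tool's x, y, z in m, then the turn, a rotation vector about the tool's x, y, z in degrees, then the closure, from -1 (fully open) to 1 (shut). A call has 1 to 8 rows; each row shifts and turns the commanded pose from where the row before left it, along the tool's axes as they then stand; what a row does not reach is not made up. A row lasts 1/12 s, in which the tool goes at most 41.7 mm and 7.16 degrees, less where a joint would pass 70% of its speed; a pose out of reach is approached as far as the arm can. A call is refused whole if a number of a shift passes 0.0417 or a number of a turn 7.16, either way. A call with a gripper value outside its range is refused whole. The fingers move at their own pace and stop on an object; the grip force is fixed at half the most. Time passes only in rows, so rows that do not move let the fingers close. It gives the time, the measured TCP pose, the force and the opening at its end, in the units of the state.
- bot.get_obs(): the state, without advancing time (a new reading comes with each control period).
- vision.camera(name): name is "scene" or "top" or "wrist"; returns (picture, depth): 384x512x3 uint8, red, green, blue; 384x512 float32, m along the optical axis (not along the pixel's ray), 0 where there is no reading.
- vision.camera_model(name): a dict with "mtx" (3x3 intrinsics, pixels), "rvec" (rotation vector, rad) and "tvec" (3), from world to camera coordinates, as OpenCV has them. Camera axes: x right, y down, z forward; pixel columns grow to the right and rows downward; lengths in m; the calibration is good to about 2 mm. A picture is of the moment at which its call begins: read the wrist's pose just before it. camera_model takes no time and is no camera call; for the wrist camera it gives the pose at the moment of the call.
- job_done(): hands the job in, once; it reports no verdict.
The state is a dict: "clock": time; "joint_pos": joint angles; "joint_vel": joint speeds; "tau": joint torques, N m; "eef_pos": TCP position; "tool_rot": TCP orientation; "ft_force": force on the tool from outside, world axes, zero at the start; "ft_torque": the same for the moment, N m; "grip_width": finger opening in m.
Only numpy, scipy, OpenCV 4.12 (cv2) and the standard library are available. Lean on these libraries where they do the work, as an engineer would, in place of code of your own. Each camera call takes 0.05 s, during which the arm holds its last target.

## Working session

There is one attempt and no reset: what is moved stays moved. The work goes in short steps, Python scripts to look and compute and a tool call to move; the robot and the scene stay as the last step left them, time stands still between calls to the robot, and variables do not carry over. Pictures are saved under pics/ and viewed, and the job is handed in when it is done.

Besides the shell and the picture viewer there is one more tool, called after ">>>" as name(argument=value, ...) on one line, values as JSON. drive_tool: Moves the arm, as the interface text tells. Its arguments: {"type":"object","properties":{"steps":{"type":"array"}},"required":["steps"]}

```bash
mkdir -p pics; ls; python3 - <<'E'
from workcell import bot, vision
import cv2,numpy as np
o=bot.get_obs(); print({k:np.round(v,4) for k,v in o.items()}, bot.tip_reach)
for n in("top","scene"):
    p,d=vision.camera(n); m=vision.camera_model(n)
    print(n,m)
    np.savez(f"pics/{n}0.npz",p=p,d=d,**m)
    cv2.imwrite(f"pics/{n}0.png",p[:,:,::-1])
E
```

```text
pics
{'clock': np.float64(0.0), 'joint_pos': array([1.2751, 0.2414, 0.0037, 1.3352, 0.    , 1.5708]), 'joint_vel': array([ 0.0005,  0.0001,  0.0006, -0.0012,  0.0003,  0.0014]), 'tau': array([ 6.00000e-04, -3.72315e+01,  2.52410e+01,  1.69000e-02,
       -1.00000e-04, -0.00000e+00]), 'eef_pos': array([0.1456, 0.4778, 0.303 ]), 'tool_rot': array([ 8.036e-01,  5.952e-01, -9.000e-04,  6.000e-04]), 'ft_force': array([-0.2457, -0.8333, -0.2552]), 'ft_torque': array([ 0.0423, -0.0359,  0.0383]), 'grip_width': np.float64(0.0857)} 0.0726
top {'mtx': array([[402.28866713,   0.        , 253.35400518],
       [  0.        , 402.28866713, 189.27057231],
       [  0.        ,   0.        ,   1.        ]]), 'rvec': array([ 2.11953493, -2.08096401,  0.22960329]), 'tvec': array([-0.008747  ,  0.59367099,  0.93187674])}
scene {'mtx': array([[418.04436867,   0.        , 266.53527831],
       [  0.        , 418.04436867, 189.24538402],
       [  0.        ,   0.        ,   1.        ]]), 'rvec': array([ 2.43830048,  0.67351839, -0.19587588]), 'tvec': array([-0.54522772, -0.18882242,  1.41192413])}
```

View pics/top0.png

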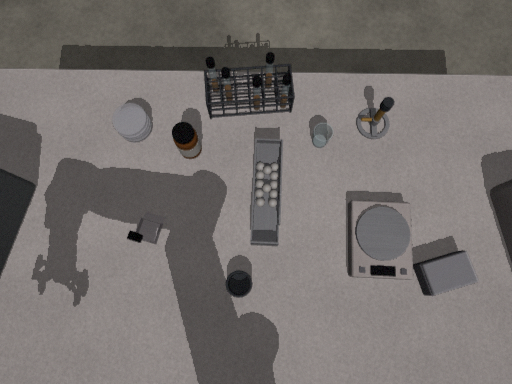

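View pics/scene0.png

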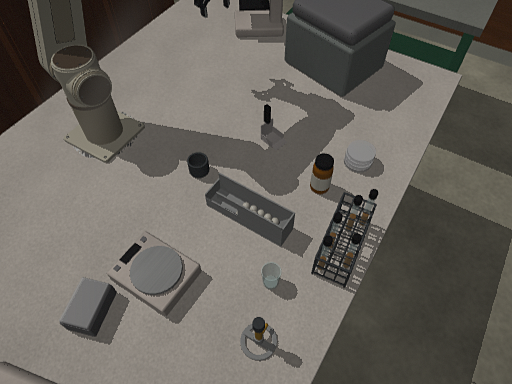

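```bash
cat > h.py <<'E'
import numpy as np,cv2
def cloud(f):
    z=np.load(f); p,d,K=z['p'],z['d'],z['mtx']; R=cv2.Rodrigues(z['rvec'])[0]; t=z['tvec'].reshape(3)
    v,u=np.mgrid[:384,:512]
    c=np.stack([(u-K[0,2])/K[0,0]*d,(v-K[1,2])/K[1,1]*d,d],-1)
    return p,d,(c-t)@R
def proj(f,X):
    z=np.load(f); return cv2.projectPoints(np.atleast_2d(np.array(X,float)),z['rvec'],z['tvec'],z['mtx'],None)[0].reshape(-1,2)
E
python3 - <<'E'
from h import *
for n in("top","scene"):
    f=f"pics/{n}0.npz"; p,d,W=cloud(f)
    print(n,proj(f,[[0,0,0],[.4,0,0],[.4,.3,0],[.4,-.3,0],[.146,.478,.3]]).round())
p,d,W=cloud("pics/top0.npz")
for (u,v) in [(147,230),(134,237),(150,225),(266,240),(270,140),(260,190),(383,232),(385,205),(320,128),(238,284),(188,140),(60,180)]:
    print(u,v,W[v,u].round(3))
cv2.imwrite("pics/tb.png",cv2.resize(p[115:255,225:345][:,:,::-1],None,fx=4.2,fy=4.2,interpolation=cv2.INTER_CUBIC))
cv2.imwrite("pics/ts.png",cv2.resize(p[190:260,100:180][:,:,::-1],None,fx=7,fy=7,interpolation=cv2.INTER_CUBIC))
E
```

```text
top [[250. 446.]
 [253. 270.]
 [135. 267.]
 [371. 272.]
 [-35. 413.]]
scene [[105. 133.]
 [202. 183.]
 [253. 123.]
 [137. 258.]
 [214.  -4.]]
147 230 [0.495 0.276 0.001]
134 237 [0.464 0.271 0.125]
150 225 [ 0.509  0.27  -0.001]
266 240 [ 0.474 -0.032  0.015]
270 140 [ 0.716 -0.037  0.087]
260 190 [ 0.6   -0.015  0.031]
383 232 [ 0.494 -0.316  0.058]
385 205 [ 0.563 -0.328  0.048]
320 128 [ 0.767 -0.17   0.044]
238 284 [0.364 0.037 0.005]
188 140 [0.698 0.16  0.129]
60 180 [0.625 0.52  0.   ]
```

View pics/tb.png

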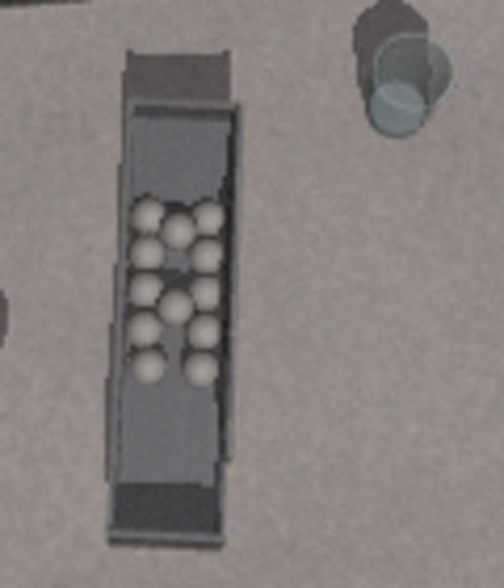

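View pics/ts.png

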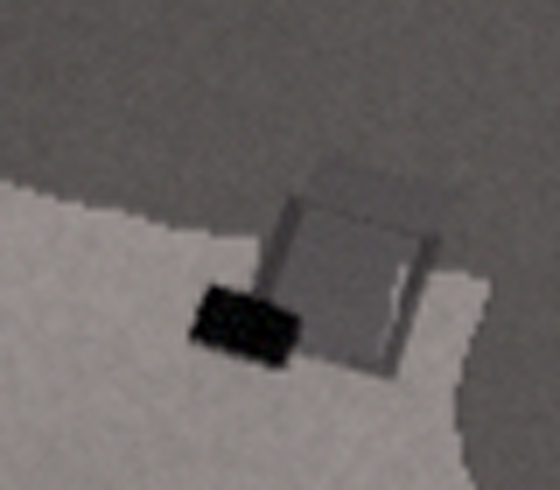

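```bash
cat >> h.py <<'E'
def snap(n,tag):
    from workcell import bot,vision
    m=vision.camera_model(n); p,d=vision.camera(n)
    f=f"pics/{tag}.npz"; np.savez(f,p=p,d=d,**m); cv2.imwrite(f"pics/{tag}.png",p[:,:,::-1]); return f
E
python3 - <<'E'
from h import *
from workcell import bot,vision
from scipy.spatial.transform import Rotation as Ro
o=bot.get_obs(); m=vision.camera_model("wrist")
Rt=Ro.from_quat(o['tool_rot']).as_matrix(); Rc=cv2.Rodrigues(m['rvec'])[0]; c=-Rc.T@m['tvec'].reshape(3)
print(m['mtx'],'cam in tool',Rt.T@(c-o['eef_pos']),'\n',Rt.T@Rc.T); print(Rt)
# scoop cloud
p,d,W=cloud("pics/top0.npz")
S=W[200:260,115:175].reshape(-1,3); S=S[S[:,2]>.012]
for lo,hi in((.012,.03),(.03,.07),(.07,.115),(.115,.15)):
    q=S[(S[:,2]>lo)&(S[:,2]<hi)]; print(lo,len(q),q.mean(0).round(4) if len(q) else'', q.min(0).round(3) if len(q) else '',q.max(0).round(3) if len(q) else '')
E
```

```text
[[275.41263856   0.         260.24920418]
 [  0.         275.41263856 186.48689344]
 [  0.           0.           1.        ]] cam in tool [ 0.00045541 -0.07958504 -0.07019185] 
 [[ 9.99999902e-01 -1.42485622e-04  4.19488392e-04]
 [ 4.17901141e-06  9.49860967e-01  3.12672583e-01]
 [-4.43006997e-04 -3.12672551e-01  9.49860874e-01]]
[[ 2.91544585e-01  9.56557092e-01 -5.33453598e-04]
 [ 9.56555504e-01 -2.91545073e-01 -1.74288786e-03]
 [-1.82269751e-03 -2.14845723e-06 -9.99998339e-01]]
0.012 81 [0.4939 0.2661 0.0201] [0.46  0.237 0.012] [0.525 0.299 0.029]
0.03 22 [0.4641 0.2628 0.0596] [0.458 0.251 0.037] [0.473 0.273 0.069]
0.07 50 [0.4663 0.2708 0.0923] [0.457 0.268 0.07 ] [0.476 0.274 0.114]
0.115 71 [0.4672 0.2755 0.1285] [0.457 0.268 0.115] [0.478 0.285 0.135]
```

>>> drive_tool(steps=[-0.012,0.041,0,0,0,0,-1,-0.012,0.041,0,0,0,0,-1,-0.012,0.041,0,0,0,0,-1,-0.012,0.041,0,0,0,0,-1,-0.012,0.041,0,0,0,0,-1,-0.012,0.041,0,0,0,0,-1,-0.012,0.041,0,0,0,0,-1,-0.012,0.041,0,0,0,0,-1])

```text
clock: 0.77
eef_pos: [0.4257, 0.2939, 0.3036]
tool_rot: [0.804, 0.595, -0.0, -0.0]
ft_force: [0.2, 0.7, -0.3]
grip_width: 0.0858
```

```bash
python3 - <<'E'
from h import *
from workcell import bot
o=bot.get_obs();print(o['eef_pos'].round(4),o['tool_rot'].round(4),o['clock'],o['ft_force'])
snap("wrist","w1")
E
```

```text
[0.4257 0.2939 0.3036] [ 8.036e-01  5.952e-01 -4.000e-04 -1.000e-04] 0.7667 [ 0.15337114  0.65640324 -0.31105387]
```

View pics/w1.png

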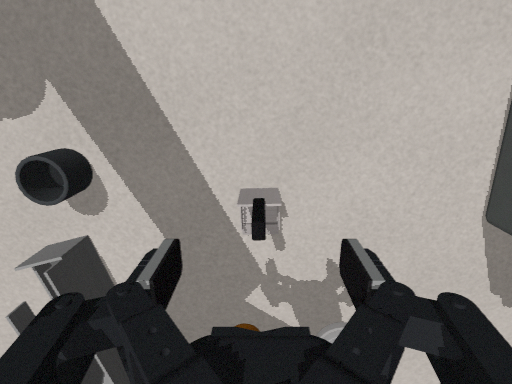

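```bash
python3 - <<'E'
from h import *
p,d,W=cloud("pics/w1.npz")
c=p[170:260,215:305][:,:,::-1]
cv2.imwrite("pics/w1z.png",cv2.resize(c,None,fx=6,fy=6,interpolation=cv2.INTER_NEAREST))
np.set_printoptions(linewidth=200)
for v in (190,195,200,206,212,220,228,236,239): print(v,[tuple(W[v,u].round(3)) for u in (240,246,258,272,280)])
E
```

```text
190 [(np.float64(0.461), np.float64(0.254), np.float64(0.009)), (np.float64(0.463), np.float64(0.262), np.float64(0.01)), (np.float64(0.468), np.float64(0.278), np.float64(0.011)), (np.float64(0.473), np.float64(0.297), np.float64(0.011)), (np.float64(0.481), np.float64(0.307), np.float64(-0.001))]
195 [(np.float64(0.462), np.float64(0.255), np.float64(0.029)), (np.float64(0.464), np.float64(0.263), np.float64(0.03)), (np.float64(0.468), np.float64(0.278), np.float64(0.031)), (np.float64(0.473), np.float64(0.296), np.float64(0.031)), (np.float64(0.488), np.float64(0.305), np.float64(0.001))]
200 [(np.float64(0.462), np.float64(0.257), np.float64(0.048)), (np.float64(0.464), np.float64(0.264), np.float64(0.049)), (np.float64(0.46), np.float64(0.281), np.float64(0.072)), (np.float64(0.473), np.float64(0.295), np.float64(0.051)), (np.float64(0.476), np.float64(0.305), np.float64(0.051))]
206 [(np.float64(0.464), np.float64(0.257), np.float64(0.063)), (np.float64(0.466), np.float64(0.264), np.float64(0.064)), (np.float64(0.46), np.float64(0.281), np.float64(0.09)), (np.float64(0.5), np.f
[... 874 characters left out ...]
at64(0.532), np.float64(0.28), np.float64(0.006)), (np.float64(0.538), np.float64(0.291), np.float64(0.001))]
236 [(np.float64(0.533), np.float64(0.229), np.float64(0.001)), (np.float64(0.536), np.float64(0.238), np.float64(0.0)), (np.float64(0.474), np.float64(0.277), np.float64(0.132)), (np.float64(0.548), np.float64(0.276), np.float64(-0.0)), (np.float64(0.551), np.float64(0.287), np.float64(0.001))]
239 [(np.float64(0.539), np.float64(0.228), np.float64(0.0)), (np.float64(0.542), np.float64(0.236), np.float64(-0.0)), (np.float64(0.477), np.float64(0.276), np.float64(0.133)), (np.float64(0.553), np.float64(0.274), np.float64(0.0)), (np.float64(0.557), np.float64(0.286), np.float64(-0.0))]
```

View pics/w1z.png

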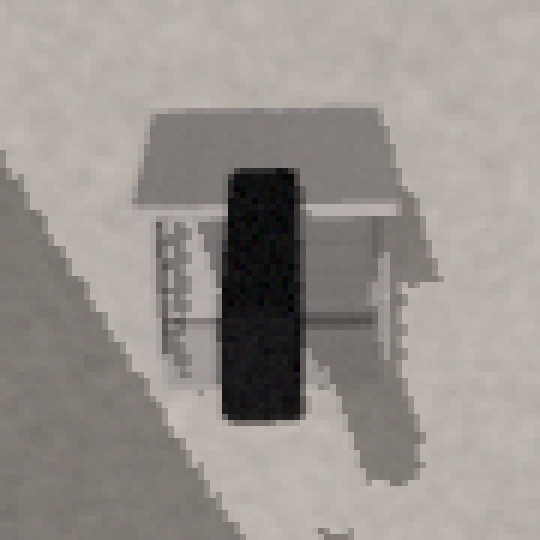

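```bash
cat > fs.py <<'E'
from h import *
def scoop(f,box,cen,Rt=None):
    p,d,W=cloud(f)
    v0,v1,u0,u1=box
    Q=W[v0:v1,u0:u1].reshape(-1,3)
    return Q
E
python3 - <<'E'
from h import *
p,d,W=cloud("pics/w1.npz")
Q=W[185:206,236:284].reshape(-1,3)
q=Q[(Q[:,2]>.008)&(Q[:,2]<.055)]
# exclude bar
A=np.c_[q[:,1]-.28,q[:,2],np.ones(len(q))]
for _ in range(4):
    s=np.linalg.lstsq(A,q[:,0],rcond=None)[0]; r=q[:,0]-A@s; k=abs(r)<.0025; q=q[k];A=A[k]
print(s,len(q),'yaw plate', np.degrees(np.arctan(s[0])), r.std())
Q=W[215:245,245:275].reshape(-1,3); q=Q[(Q[:,2]>.128)&(Q[:,2]<.137)]
print(len(q),q.mean(0),cv2.minAreaRect((q[:,:2]*1000).astype(np.float32)))
E
```

```text
[0.27986934 0.00065937 0.46832817] 456 yaw plate 15.635304035354645 0.0002802807581383167
266 [0.46817388 0.2796083  0.13182389] ((469.0245666503906, 279.3402099609375), (12.865779876708984, 19.860408782958984), 73.22026824951172)
```

>>> drive_tool(steps=[-0.03,0.028,0,0,0,0,-1,-0.03,0.028,0,0,0,0,-1,-0.03,0.028,0,0,0,0,-1,-0.03,0.028,0,0,0,0,-1,-0.03,0.028,0,0,0,0,-1,-0.03,0.028,0,0,0,0,-1,-0.03,0.028,0,0,0,0,-1,-0.03,0.02,0,0,0,0,-1])

```text
clock: 1.48
eef_pos: [0.5621, 0.0008, 0.3032]
tool_rot: [0.804, 0.595, -0.0, -0.0]
ft_force: [0.0, 0.4, 0.3]
grip_width: 0.0851
```

```bash
python3 - <<'E'
from h import *
from workcell import bot
o=bot.get_obs();print(o['eef_pos'].round(4),o['tool_rot'].round(4),o['clock'],o['ft_force'], abs(o['joint_vel']).max())
snap("wrist","w2")
E
```

```text
[0.5621 0.0008 0.3032] [ 8.038e-01  5.949e-01 -2.000e-04 -0.000e+00] 1.4833 [0.01522681 0.44641852 0.27938285] 0.7414847329100911
```

View pics/w2.png

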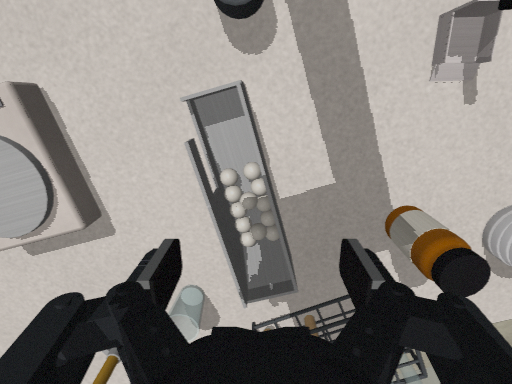

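```bash
python3 - <<'E'
from h import *
from workcell import bot
snap("wrist","w3"); o=bot.get_obs(); print(abs(o['joint_vel']).max()); f=snap("wrist","w4")
p,d,W=cloud(f); np.set_printoptions(linewidth=200,suppress=True)
# edges: tops by height
P=W.reshape(-1,3); m=(P[:,0]>.42)&(P[:,0]<.76)&(P[:,1]>-.09)&(P[:,1]<.05)
P=P[m]
for lo,hi in((.054,.0615),(.084,.0895),(.095,.102)):
    q=P[(P[:,2]>lo)&(P[:,2]<hi)]; print(lo,len(q)); 
    im=np.zeros((140,340),np.uint8)
    im[((.05-q[:,1])*1000).astype(int).clip(0,139),((q[:,0]-.42)*1000).astype(int).clip(0,339)]=255
    cv2.imwrite(f"pics/e{int(lo*1000)}.png",cv2.resize(im,None,fx=2.3,fy=2.3,interpolation=cv2.INTER_NEAREST))
E
cd pics; python3 -c "
import cv2,numpy as np
cv2.imwrite('e.png',np.vstack([cv2.imread(f'e{i}.png')[:240] for i in (54,84)]))"
```

```text
0.077195938904101
0.054 749
0.084 1280
0.095 857
```

View pics/e.png

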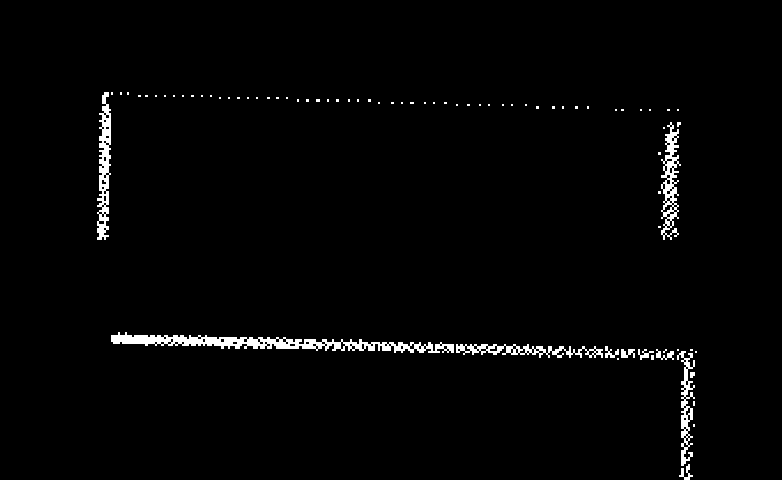

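```bash
cat > bp.py <<'E'
from h import *
from scipy.optimize import least_squares
def binfit(f,g=(.59,-.03,-.025)):
    p,d,W=cloud(f); P=W.reshape(-1,3)
    def loc(g,P): 
        c,s=np.cos(g[2]),np.sin(g[2]); q=P[:,:2]-g[:2]; return np.c_[q@[c,s],q@[-s,c],P[:,2]]
    for it in range(5):
        tol=.008 if it==0 else .004
        L=loc(g,P)
        def sel(k): return P[k]
        near=lambda a,v,t=tol: abs(L[:,a]-v)<t
        zt=lambda z: abs(L[:,2]-z)<.0025
        A=sel(zt(.088)&near(1,.0325)&(abs(L[:,0])<.13)); B=sel(zt(.088)&near(0,.144)&(abs(L[:,1])<.028))
        C=sel(zt(.060)&near(0,-.110)&(abs(L[:,1])<.028)); D=sel(zt(.100)&near(1,-.0325)&(L[:,0]>-.066)&(L[:,0]<.13))
        fun=lambda g: np.r_[loc(g,A)[:,1]-.0325,loc(g,B)[:,0]-.144,loc(g,C)[:,0]+.110,loc(g,D)[:,1]+.0325]
        r=least_squares(fun,g,loss='soft_l1',f_scale=.001); g=r.x
    return g,[(len(a),) for a in (A,B,C,D)],[loc(g,A)[:,1].mean()-.0325,loc(g,B)[:,0].mean()-.144,loc(g,C)[:,0].mean()+.110,loc(g,D)[:,1].mean()+.0325], loc
E
python3 - <<'E'
from bp import *
np.set_printoptions(linewidth=200,suppress=True)
for f in ("w3","w4"):
    g,n,r,loc=binfit(f"pics/{f}.npz"); print(f,g,np.degrees(g[2]),n,np.round(r,4))
p,d,W=cloud("pics/w4.npz")
gray=p.mean(2)
L=loc(g,W.reshape(-1,3)).reshape(W.shape)
# balls: bright & inside bin above floor
k=(L[...,0]>-.1)&(L[...,0]<.13)&(abs(L[...,1])<.03)&(L[...,2]<.085)&(L[...,2]>.02)
# fit spheres via local maxima in image patches: heightmap
hm=np.zeros((61,250));
for x,y,z in L[k]: 
    i,j=int((.0305-y)*1000),int((x+.108)*1000); hm[i,j]=max(hm[i,j],z)
cv2.imwrite("pics/hm.png",cv2.resize((hm/.06*255).clip(0,255).astype(np.uint8),None,fx=3.2,fy=3.2,interpolation=cv2.INTER_NEAREST))
cv2.imwrite("pics/w4z.png",cv2.resize(p[80:310,170:310][:,:,::-1],None,fx=2.6,fy=2.6,interpolation=cv2.INTER_CUBIC))
E
```

```text
w3 [ 4.57971163 -0.14500767 -0.02916112] -1.6708093827574906 [(0,), (0,), (0,), (0,)] [nan nan nan nan]
w4 [-3.19615736  0.08194142 -0.02919023] -1.6724768202931544 [(0,), (0,), (0,), (0,)] [nan nan nan nan]bp.py:17: RuntimeWarning: Mean of empty slice.
  return g,[(len(a),) for a in (A,B,C,D)],[loc(g,A)[:,1].mean()-.0325,loc(g,B)[:,0].mean()-.144,loc(g,C)[:,0].mean()+.110,loc(g,D)[:,1].mean()+.0325], loc
  ret = ret.dtype.type(ret / rcount)
```

View pics/hm.png

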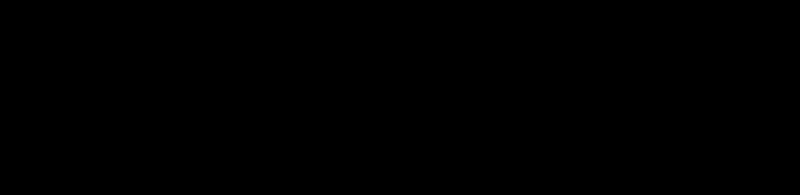

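View pics/w4z.png

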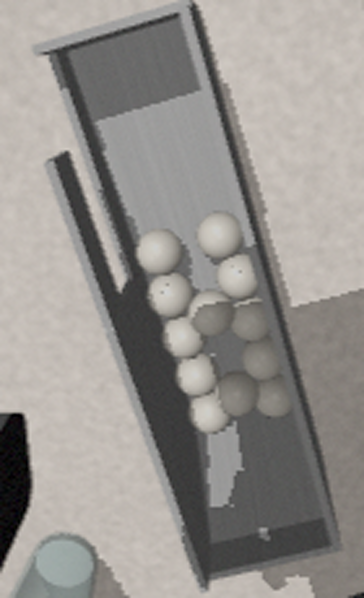

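```bash
cat > a.py <<'E'
from bp import *
np.set_printoptions(linewidth=200,suppress=True)
for f in ("w3","w4"):
    g,n,r,loc=binfit(f"pics/{f}.npz",(.575,-.026,-.027)); print(f,g,np.degrees(g[2]),n,np.round(r,4))
p,d,W=cloud("pics/w4.npz")
L=loc(g,W.reshape(-1,3)).reshape(W.shape)
k=(L[...,0]>-.1)&(L[...,0]<.13)&(abs(L[...,1])<.03)&(L[...,2]<.085)&(L[...,2]>.0)
hm=np.zeros((61,250));
for x,y,z in L[k]: 
    i,j=int((.0305-y)*1000),int((x+.108)*1000); hm[i,j]=max(hm[i,j],z)
cv2.imwrite("pics/hm.png",cv2.resize((hm/.06*255).clip(0,255).astype(np.uint8),None,fx=3.2,fy=3.2,interpolation=cv2.INTER_NEAREST))
fl=L[k&(abs(L[...,0]+.07)<.02)&(abs(L[...,1])<.02)]; print('floor at -70:',np.median(fl[:,2]),'expect .0135')
E
python3 a.py
```

```text
w3 [ 0.5746803  -0.02816341 -0.02829657] -1.621273801268931 [(787,), (180,), (210,), (703,)] [-0.0001 -0.0004  0.0004  0.0001]
w4 [ 0.57469152 -0.02813349 -0.02849015] -1.6323653038834283 [(787,), (179,), (215,), (714,)] [-0.0001 -0.0004  0.0004  0.0001]
floor at -70: 0.01373559629664884 expect .0135
```

View pics/hm.png

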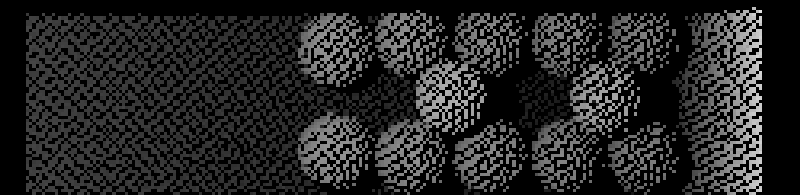

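```bash
cat > go.py <<'E'
import numpy as np,sys
from scipy.spatial.transform import Rotation as Ro
from workcell import bot
G=np.array([.5747,-.0281,-.0284])
def Rdes(yaw,pitch=0):  # tool y = scoop x dir at yaw; pitch>0 nose up
    b=np.array([[0,1,0],[1,0,0],[0,0,-1]],float) # columns: tool x=+y world, tool y=+x, z=-z
    return Ro.from_euler('z',yaw)*Ro.from_euler('y',-pitch)*Ro.from_matrix(b)
def delta(pos,yaw,pitch=0):
    o=bot.get_obs(); R=Ro.from_quat(o['tool_rot'])
    s=R.inv().apply(np.array(pos)-o['eef_pos']); r=(R.inv()*Rdes(yaw,pitch)).as_rotvec(degrees=True)
    print('clock',round(o['clock'],2),'pos',o['eef_pos'].round(4),'F',o['ft_force'].round(1),'w',round(float(o['grip_width']),4)); print('shift',s.round(4),'rot',r.round(2)); return s,r
E
python3 -c "
from go import *
delta((.4692,.2794,.144),np.radians(-15.7))"
```

```text
clock 1.63 pos [5.614e-01 5.000e-04 3.029e-01] F [ 0.8  0.6 -0.1] w 0.0854
shift [ 0.2392 -0.1704  0.1591] rot [-0.09  0.02 -1.54]
```

>>> drive_tool(steps=[0.03,-0.0213,0,0,0,-0.2,-1,0.03,-0.0213,0,0,0,-0.2,-1,0.03,-0.0213,0,0,0,-0.2,-1,0.03,-0.0213,0,0,0,-0.2,-1,0.03,-0.0213,0,0,0,-0.2,-1,0.03,-0.0213,0,0,0,-0.2,-1,0.03,-0.0213,0,0,0,-0.2,-1,0.03,-0.0213,0,0,0,-0.2,-1])

```text
clock: 2.3
eef_pos: [0.4623, 0.2837, 0.3038]
tool_rot: [0.795, 0.607, -0.0, -0.0]
ft_force: [0.9, -0.7, -0.2]
grip_width: 0.0855
```

>>> drive_tool(steps=[0,0,0.03,0,0,0,-1,0,0,0.03,0,0,0,-1,0,0,0.02,0,0,0,-1,0,0,0,0,0,0,-1,0,0,0,0,0,0,-1])

```text
clock: 2.72
eef_pos: [0.4629, 0.2816, 0.223]
tool_rot: [0.795, 0.607, -0.002, -0.0]
ft_force: [0.5, 0.0, 0.6]
grip_width: 0.0856
```

```bash
python3 -c "
from go import *
delta((.4692,.2794,.144),np.radians(-15.7))
from h import *
f=snap('wrist','w5')
p,d,W=cloud(f); k=(W[...,2]>.128)&(W[...,2]<.136)&(abs(W[...,0]-.469)<.02)&(abs(W[...,1]-.279)<.02)
q=W[k]; print(len(q),q.mean(0),cv2.minAreaRect((q[:,:2]*1000).astype(np.float32)))
"
```

```text
clock 2.72 pos [0.4629 0.2816 0.223 ] F [0.5 0.  0.6] w 0.0856
shift [-0.0003  0.0068  0.079 ] rot [-0.15  0.14  0.47]
597 [0.46801752 0.27958863 0.13177276] ((468.7825012207031, 279.1818542480469), (13.807808876037598, 19.535320281982422), 75.2952651977539)
```

View pics/w5.png

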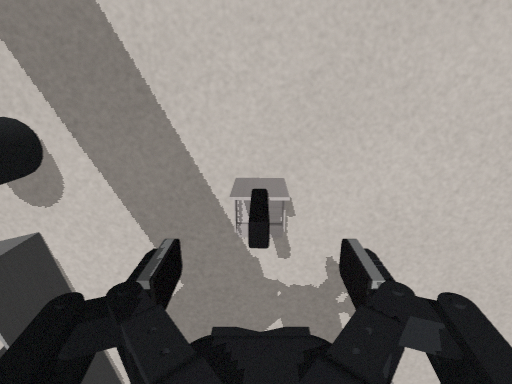

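>>> drive_tool(steps=[0,0.0033,0.02,0,0,0.2,-1,0,0.0033,0.02,0,0,0,-1,0,0,0.02,0,0,0,-1,0,0,0.018,0,0,0,-1,0,0,0,0,0,0,-1,0,0,0,0,0,0,-1])

```text
clock: 3.27
eef_pos: [0.4714, 0.2795, 0.147]
tool_rot: [0.796, 0.605, 0.0, -0.0]
ft_force: [0.5, 0.5, -0.1]
grip_width: 0.0853
```

```bash
python3 -c "
from go import *
delta((.469,.2793,.144),np.radians(-15.5))"
```

```text
clock 3.27 pos [0.4714 0.2795 0.147 ] F [ 0.5  0.5 -0.1] w 0.0853
shift [-0.0008 -0.0023  0.003 ] rot [ 0.02 -0.03 -0.06]
```

>>> drive_tool(steps=[-0.0008,-0.0023,0.003,0,0,0,-1,0,0,0,0,0,0,1,0,0,0,0,0,0,1,0,0,0,0,0,0,1,0,0,0,0,0,0,1,0,0,0,0,0,0,1,0,0,0,0,0,0,1,0,0,0,0,0,0,1])

```text
clock: 3.93
eef_pos: [0.4687, 0.2791, 0.1432]
tool_rot: [0.796, 0.605, 0.0, 0.0]
ft_force: [-0.2, -0.2, 2.7]
grip_width: 0.0133
```

>>> drive_tool(steps=[0,0,0,0,0,0,1,0,0,0,0,0,0,1,0,0,0,0,0,0,1,0,0,0,0,0,0,1])

```text
clock: 4.27
eef_pos: [0.4687, 0.2791, 0.1431]
tool_rot: [0.796, 0.605, 0.0, 0.0]
ft_force: [0.3, -0.2, 3.0]
grip_width: 0.0131
```

```bash
python3 -c "
from go import *
delta((.469,.2793,.144),np.radians(-15.5))
from h import *
snap('wrist','w6')"
```

```text
clock 4.27 pos [0.4687 0.2791 0.1431] F [ 0.3 -0.2  3. ] w 0.0131
shift [ 0.0003  0.0002 -0.0009] rot [ 0.02 -0.01 -0.05]
```

View pics/w6.png

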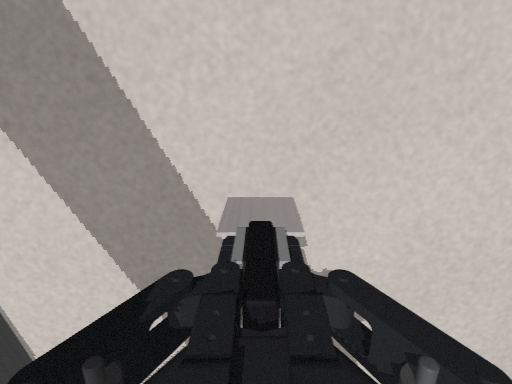

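>>> drive_tool(steps=[0,0,-0.02,0,0,0,1,0,0,-0.03,0,0,0,1,0,0,-0.03,0,0,0,1,0,0,-0.03,0,0,0,1,0,0,0,0,0,0,1,0,0,0,0,0,0,1])

```text
clock: 4.82
eef_pos: [0.4694, 0.2797, 0.2543]
tool_rot: [0.796, 0.605, 0.002, 0.0]
ft_force: [0.2, -0.4, -1.4]
grip_width: 0.013
```

```bash
cat >> go.py <<'E'
CO=.0273; H=.1431
def bcup(xc,yc,under,pitch=0,pr=True,yaw=None):
    """TCP world pose so that cup centre's underside point is at bin x=xc,y=yc, height under. pitch nose up rad"""
    c,s=np.cos(G[2]),np.sin(G[2])
    base=np.array([G[0]+c*xc-s*yc,G[1]+s*xc+c*yc,under]); yaw=G[2] if yaw is None else yaw
    R=Rdes(yaw,pitch); tcp=base-R.apply([0,CO,H])
    return tcp,yaw,pitch
def to(*a,**k): return delta(*bcup(*a,**k))
def where():
    o=bot.get_obs(); R=Ro.from_quat(o['tool_rot']); b=o['eef_pos']+R.apply([0,CO,H]); c,s=np.cos(G[2]),np.sin(G[2]); q=b[:2]-G[:2]
    y=R.apply([0,1,0]); x=R.apply([1,0,0])
    print('cup bin x,y,under mm',(1e3*np.array([c*q[0]+s*q[1],-s*q[0]+c*q[1],b[2]])).round(1),'yaw rel',np.degrees(np.arctan2(y[1],y[0])-G[2]).round(2),'pitch',np.degrees(np.arcsin(y[2])).round(2),'roll',np.degrees(np.arcsin(x[2])).round(2),'F',o['ft_force'].round(1),'T',o['ft_torque'].round(2),'t',round(o['clock'],2),'w',round(float(o['grip_width']),4))
E
python3 -c "
from go import *
to(-.071,0,.11); where()"
```

```text
clock 4.82 pos [0.4694 0.2797 0.2543] F [ 0.2 -0.4 -1.4] w 0.013
shift [-0.2919  0.0885  0.0006] rot [  0.16  -0.15 -13.92]
cup bin x,y,under mm [-87.  298.4 111.3] yaw rel -13.92 pitch 0.14 roll 0.17 F [ 0.2 -0.4 -1.4] T [-0.01  0.07 -0.03] t 4.82 w 0.013
```

>>> drive_tool(steps=[-0.015,0,0,0,0,-4.6,1,-0.02,0,0,0,0,-4.6,1,-0.02,0,0,0,0,-4.7,1,-0.03,0.004,0,0,0,0,1,-0.035,0.004,0,0,0,0,1,-0.035,0.004,0,0,0,0,1,-0.03,0,0,0,0,0,1,0,0,0,0,0,0,1])

```text
clock: 5.48
eef_pos: [0.4651, 0.0902, 0.2505]
tool_rot: [0.719, 0.695, -0.003, -0.001]
ft_force: [-0.8, 0.0, -1.6]
grip_width: 0.0135
```

```bash
python3 -c "
from go import *
to(-.071,0,.11); where()"
```

```text
clock 5.48 pos [0.4651 0.0902 0.2505] F [-0.8  0.  -1.6] w 0.0135
shift [-0.1151  0.0153 -0.0023] rot [-0.3   0.21 -0.36]
cup bin x,y,under mm [-86.4 114.5 107.2] yaw rel -0.37 pitch -0.3 roll -0.21 F [-0.8  0.  -1.6] T [-0.01  0.03  0.07] t 5.48 w 0.0135
```

>>> drive_tool(steps=[-0.03,0.004,0,0,0,-0.3,1,-0.03,0.004,0,0,0,0,1,-0.03,0.004,0,0,0,0,1,-0.025,0.003,0,0,0,0,1,0,0,0,0,0,0,1,0,0,0,0,0,0,1])

```text
clock: 5.98
eef_pos: [0.4782, -0.0211, 0.251]
tool_rot: [0.716, 0.698, -0.001, -0.002]
ft_force: [-0.8, 0.4, -0.7]
grip_width: 0.0132
```

```bash
python3 -c "
from go import *
to(-.071,0,.11); where()
from h import *
snap('wrist','w7')"
```

```text
clock 5.98 pos [ 0.4782 -0.0211  0.251 ] F [-0.8  0.4 -0.7] w 0.0132
shift [-0.0042 -0.0016 -0.0021] rot [-0.21 -0.04  0.13]
cup bin x,y,under mm [-69.9   4.4 107.8] yaw rel 0.13 pitch -0.21 roll 0.04 F [-0.8  0.4 -0.7] T [-0.    0.04  0.01] t 5.98 w 0.0132
```

View pics/w7.png

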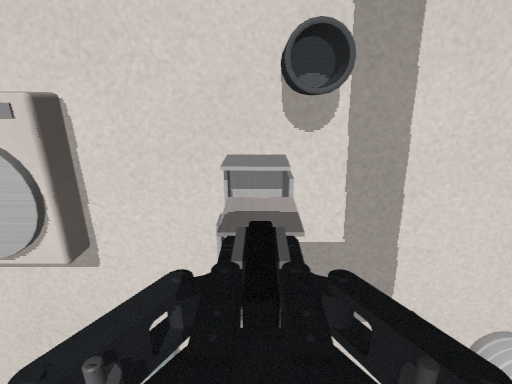

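>>> drive_tool(steps=[-0.0042,-0.0016,0.01,0,0,0.1,1,0,0,0.02,-0.9,0,0,1,0,0,0.02,-0.9,0,0,1,0,0,0.015,-0.9,0,0,1,0,0,0,0,0,0,1,0,0,0,0,0,0,1])

```text
clock: 6.53
eef_pos: [0.4768, -0.0234, 0.1868]
tool_rot: [0.715, 0.699, 0.015, 0.015]
ft_force: [1.0, -0.1, -1.3]
grip_width: 0.0134
```

```bash
python3 -c "
from go import *
to(-.071,0,.0145,-.05); where()
from h import *
from bp import *
f=snap('wrist','w8')
p,d,W=cloud(f); g,n,r,loc=binfit(f,tuple(G)); print(g,n,r)
L=loc(G,W.reshape(-1,3)); k=(abs(L[:,2]-.06)<.0025)&(abs(L[:,0]+.11)<.01)
q=L[k]; print(len(q),q[:,0].mean(),q[:,0].min(),q[:,0].max(),q[:,1].min(),q[:,1].max())
"
```

```text
clock 6.53 pos [ 0.4768 -0.0234  0.1868] F [ 1.  -0.1 -1.3] w 0.0134
shift [-0.0019  0.0056  0.0283] rot [ 5.34 -0.02  0.29]
cup bin x,y,under mm [-64.5   2.1  45.1] yaw rel 0.29 pitch 2.48 roll 0.02 F [ 1.  -0.1 -1.3] T [-0.07  0.06 -0.01] t 6.53 w 0.0134
[ 0.57440291 -0.028209   -0.02692635] [(315,), (0,), (457,), (53,)] [np.float64(-4.9561437301198774e-05), np.float64(nan), np.float64(6.55233870534705e-05), np.float64(-0.00010493078564680763)]
578 -0.11006794593668952 -0.11228971229462695 -0.10021307812495611 -0.03470157069363741 0.03426506859071428bp.py:17: RuntimeWarning: Mean of empty slice.
  return g,[(len(a),) for a in (A,B,C,D)],[loc(g,A)[:,1].mean()-.0325,loc(g,B)[:,0].mean()-.144,loc(g,C)[:,0].mean()+.110,loc(g,D)[:,1].mean()+.0325], loc
  ret = ret.dtype.type(ret / rcount)
```

View pics/w8.png

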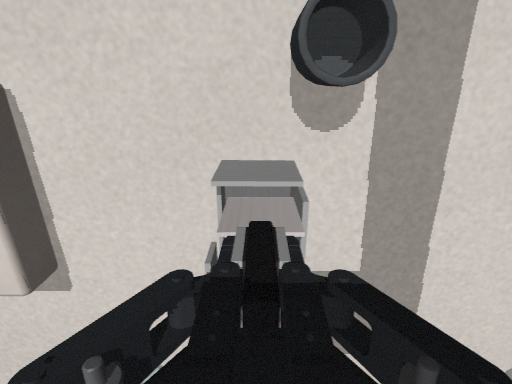

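>>> drive_tool(steps=[-0.0019,0.0056,0.001,2.6,0,0.2,1,0,0,0.003,2.6,0,0,1,0,0,0,0,0,0,1,0,0,0,0,0,0,1])

```text
clock: 6.92
eef_pos: [0.4848, -0.0264, 0.1849]
tool_rot: [0.717, 0.697, -0.014, -0.015]
ft_force: [-0.7, -0.2, -1.9]
grip_width: 0.0131
```

```bash
python3 -c "
from go import *
to(-.071,0,.0145,-.05); where()"
```

```text
clock 6.92 pos [ 0.4848 -0.0264  0.1849] F [-0.7 -0.2 -1.9] w 0.0131
shift [ 0.0009 -0.0001  0.0261] rot [ 0.49 -0.01  0.01]
cup bin x,y,under mm [-68.5  -0.8  40.8] yaw rel 0.01 pitch -2.37 roll 0.01 F [-0.7 -0.2 -1.9] T [-0.03 -0.03 -0.02] t 6.92 w 0.0131
```

>>> drive_tool(steps=[0.0006,0,0.012,0.4,0,0,1,0,0,0.008,0,0,0,1,0,0,0.004,0,0,0,1,0,0,0.0015,0,0,0,1,0,0,0,0,0,0,1,0,0,0,0,0,0,1])

```text
clock: 7.42
eef_pos: [0.4822, -0.0261, 0.1586]
tool_rot: [0.717, 0.697, -0.018, -0.018]
ft_force: [-0.1, 0.2, -2.3]
grip_width: 0.0134
```

```bash
python3 -c "
from go import *
to(-.071,0,.0145,-.05); where()"
```

```text
clock 7.42 pos [ 0.4822 -0.0261  0.1586] F [-0.1  0.2 -2.3] w 0.0134
shift [ 0.0006  0.0014 -0.0003] rot [-0.04 -0.01 -0.02]
cup bin x,y,under mm [-72.5  -0.6  14.3] yaw rel -0.02 pitch -2.9 roll 0.01 F [-0.1  0.2 -2.3] T [-0.02 -0.1  -0.06] t 7.42 w 0.0134
```

>>> drive_tool(steps=[0.0005,0.008,0,0,0,0,1,0,0.008,0,0,0,0,1,0,0.008,0,0,0,0,1,0,0.008,0,0,0,0,1,0,0.008,0,0,0,0,1,0,0.008,0,0,0,0,1,0,0.008,0,0,0,0,1,0,0.008,0,0,0,0,1])

```text
clock: 8.08
eef_pos: [0.5467, -0.0275, 0.155]
tool_rot: [0.717, 0.697, -0.018, -0.019]
ft_force: [-0.9, -0.1, -2.8]
grip_width: 0.0127
```

```bash
python3 -c "
from go import *
where()"
```

```text
cup bin x,y,under mm [-8.3 -0.2 10.7] yaw rel -0.02 pitch -3.0 roll 0.0 F [-0.9 -0.1 -2.8] T [ 0.04  0.33 -0.04] t 8.08 w 0.0127
```

>>> drive_tool(steps=[0,0.006,0,0,0,0,1,0,0.006,0,0,0,0,1,0,0.006,0,0,0,0,1,0,0.006,0,0,0,0,1,0,0.006,0,0,0,0,1,0,0.006,0,0,0,0,1])

```text
clock: 8.58
eef_pos: [0.5795, -0.0284, 0.1539]
tool_rot: [0.717, 0.697, -0.02, -0.021]
ft_force: [0.4, -0.5, -5.6]
grip_width: 0.0129
```

```bash
python3 -c "
from go import *
where()
from h import *
snap('wrist','w9');snap('top','t9');snap('scene','s9')
import cv2
a=cv2.imread('pics/t9.png')[115:255,225:345]; b=cv2.imread('pics/s9.png')[160:260,190:320]
cv2.imwrite('pics/c9.png',np.hstack([cv2.resize(a,(360,420),interpolation=2),cv2.resize(b,(440,420),interpolation=2)]))"
```

```text
cup bin x,y,under mm [23.8 -0.1  9.5] yaw rel -0.03 pitch -3.32 roll 0.01 F [ 0.4 -0.5 -5.6] T [-0.15  0.22  0.01] t 8.58 w 0.0129
```

View pics/c9.png

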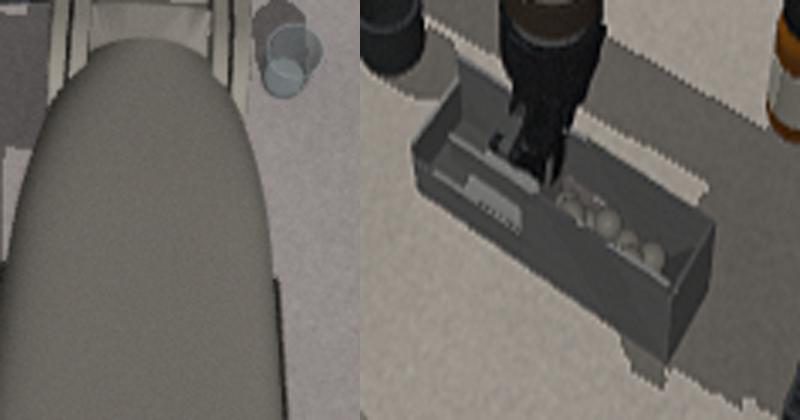

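View pics/w9.png

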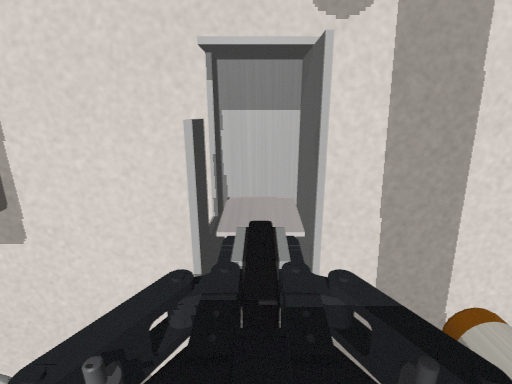

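>>> drive_tool(steps=[0,0.005,0,0,0,0,1,0,0.005,0,0,0,0,1,0,0.005,0,0,0,0,1,0,0.005,0,0,0,0,1,0,0,0,0,0,0,1])

```text
clock: 9.15
eef_pos: [0.6032, -0.0291, 0.1523]
tool_rot: [0.717, 0.697, -0.018, -0.018]
ft_force: [-0.6, 0.4, -3.6]
grip_width: 0.013
```

```bash
python3 -c "
from go import *
where()
from h import *
snap('scene','s10')
import cv2
b=cv2.imread('pics/s10.png')[160:260,190:320]
cv2.imwrite('pics/c10.png',cv2.resize(b,(780,600),interpolation=2))"
```

```text
cup bin x,y,under mm [48.5 -0.2  8. ] yaw rel -0.02 pitch -2.89 roll -0.0 F [-0.6  0.4 -3.6] T [-0.06  0.3  -0.  ] t 9.15 w 0.013
```

View pics/c10.png

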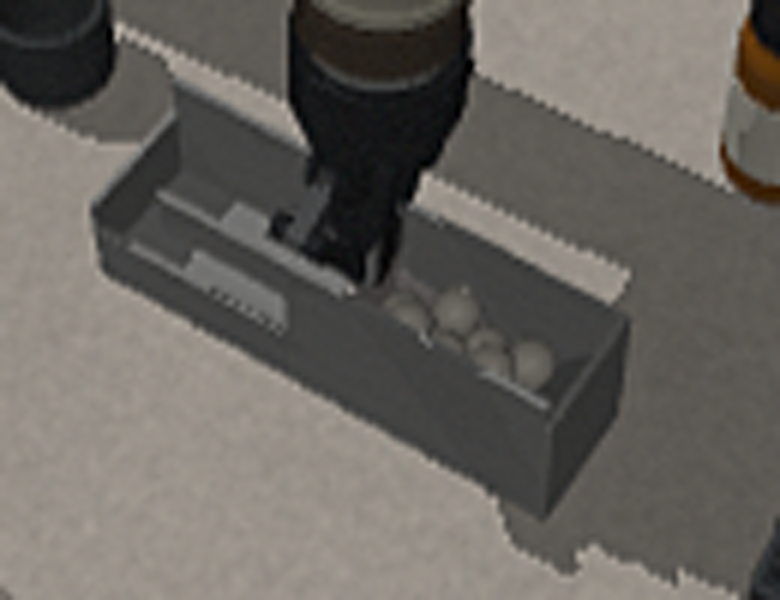

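```bash
cat > balls.py <<'E'
from bp import *
from go import G
def ballpts(f,x0=-.1,x1=.14):
    p,d,W=cloud(f); c,s=np.cos(G[2]),np.sin(G[2]); q=W[...,:2]-G[:2]
    L=np.stack([q@[c,s],q@[-s,c],W[...,2]],-1)
    pf=p.astype(int); warm=(pf.mean(2)>105)
    k=(L[...,0]>x0)&(L[...,0]<x1)&(abs(L[...,1])<.03)&(L[...,2]<.12)&(L[...,2]>.012)
    return p,L,k
E
python3 -c "
from balls import *
p,L,k=ballpts('pics/s10.npz',.0)
hm=np.zeros((61,150))
im=np.zeros((61,150,3),np.uint8)
for (x,y,z),c in zip(L[k],p[k]): 
    i,j=int((.0305-y)*1000),int((x)*1000)
    if z>hm[i,j]: hm[i,j]=z
hm=cv2.dilate(hm,np.ones((2,2)))
cv2.imwrite('pics/hm10.png',cv2.resize(cv2.applyColorMap((hm/.08*255).clip(0,255).astype(np.uint8),2),None,fx=5,fy=5,interpolation=0))
"
```

```text
(no output)
```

View pics/hm10.png

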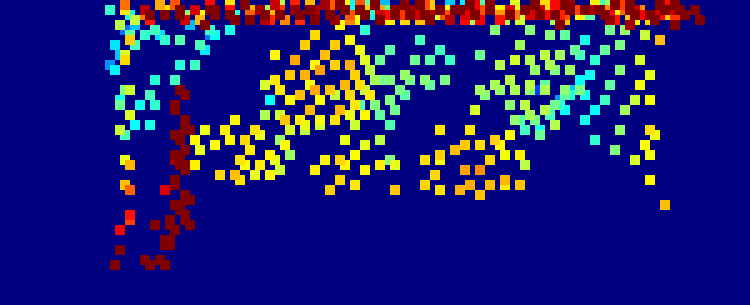

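```bash
cat >> go.py <<'E'
def rows(wps,close=1):
    o=bot.get_obs(); p=o['eef_pos']; R=Ro.from_quat(o['tool_rot']); out=[]
    for w in wps:
        t,y,pi=bcup(*w[:3],np.radians(w[3]),yaw=(w[4] if len(w)>4 else None)); R2=Rdes(y,pi)
        s=R.inv().apply(t-p); r=(R.inv()*R2).as_rotvec(degrees=True); p,R=t,R2
        out.append(list(s.round(4))+list(r.round(2))+[close]); print([float(v) for v in out[-1]])
E
python3 -c "
from go import *
rows([(.048,0,.010,0),(.048,0,.014,4),(.048,0,.018,8),(.047,0,.024,11),(.045,0,.03,13),(.042,0,.035,14),(.038,0,.038,14),(.033,0,.040,14)])"
```

```text
[0.0002, -0.0076, -0.0004, -2.88, 0.01, -0.02, 1.0]
[0.0, -0.0099, -0.0017, -4.0, 0.0, 0.0, 1.0]
[-0.0, -0.0096, -0.0017, -4.0, 0.0, 0.0, 1.0]
[-0.0, -0.0076, -0.0045, -3.0, 0.0, -0.0, 1.0]
[0.0, -0.0058, -0.0052, -2.0, 0.0, 0.0, 1.0]
[-0.0, -0.0043, -0.005, -1.0, 0.0, -0.0, 1.0]
[0.0, -0.0032, -0.0039, 0.0, 0.0, 0.0, 1.0]
[-0.0, -0.0044, -0.0032, 0.0, 0.0, 0.0, 1.0]
```

>>> drive_tool(steps=[0,-0.0076,-0.0004,-2.9,0,0,1,0,-0.0099,-0.0017,-4,0,0,1,0,-0.0096,-0.0017,-4,0,0,1,0,-0.0076,-0.0045,-3,0,0,1,0,-0.0058,-0.0052,-2,0,0,1,0,-0.0043,-0.005,-1,0,0,1,0,-0.0032,-0.0039,0,0,0,1,0,-0.0044,-0.0032,0,0,0,1])

```text
clock: 9.87
eef_pos: [0.5466, -0.0274, 0.1738]
tool_rot: [0.712, 0.692, 0.086, 0.088]
ft_force: [0.6, -0.2, -2.5]
grip_width: 0.0135
```

```bash
cat > look.py <<'E'
import sys
from balls import *
from go import *
from h import snap
def look(t,x0=-.1,crop=(150,260,190,320)):
    where(); f=snap('scene',t)
    a=cv2.imread(f'pics/{t}.png')[crop[0]:crop[1],crop[2]:crop[3]]
    a=cv2.resize(a,None,fx=4,fy=4,interpolation=2)
    p,L,k=ballpts(f,x0); hm=np.zeros((61,245))
    for (x,y,z) in L[k]:
        i,j=int((.0305-y)*1000),int((x+.1)*1000)
        if z>hm[i,j]: hm[i,j]=z
    hm=cv2.dilate(hm,np.ones((2,2))); h=cv2.resize(cv2.applyColorMap((hm/.1*255).clip(0,255).astype(np.uint8),2),None,fx=2.1,fy=2.1,interpolation=0)
    w=max(a.shape[1],h.shape[1]); c=np.zeros((a.shape[0]+h.shape[0],w,3),np.uint8); c[:a.shape[0],:a.shape[1]]=a; c[a.shape[0]:,:h.shape[1]]=h
    cv2.imwrite(f'pics/{t}z.png',c)
if __name__=='__main__': look(sys.argv[1])
E
python3 look.py s11
```

```text
cup bin x,y,under mm [33.2 -0.1 41.7] yaw rel -0.02 pitch 14.12 roll 0.0 F [ 0.6 -0.2 -2.5] T [-0.03  0.43  0.02] t 9.87 w 0.0135
```

View pics/s11z.png

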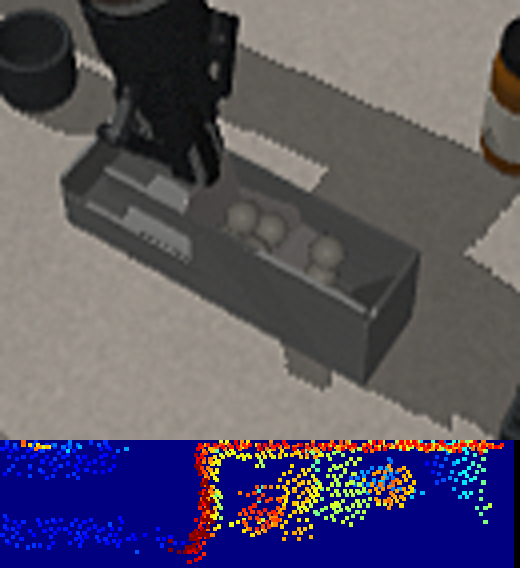

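```bash
python3 -c "
from go import *
rows([(.031,0,.042,13),(.028,0,.043,11.5),(.023,0,.043,10),(.017,0,.043,8.5),(.011,0,.043,7),(.005,0,.043,5.5),(.001,0,.043,4),(0,0,.043,3)])"
```

```text
[0.0001, 0.0013, -0.0011, 1.07, -0.0, -0.02, 1.0]
[-0.0, 0.0011, -0.0023, 1.5, 0.0, 0.0, 1.0]
[-0.0, -0.0011, -0.0017, 1.5, -0.0, -0.0, 1.0]
[-0.0, -0.0022, -0.0017, 1.5, 0.0, 0.0, 1.0]
[-0.0, -0.0022, -0.0016, 1.5, 0.0, -0.0, 1.0]
[0.0, -0.0022, -0.0014, 1.5, 0.0, 0.0, 1.0]
[0.0, -0.0002, -0.001, 1.5, 0.0, 0.0, 1.0]
[0.0, 0.0015, -0.0005, 1.0, -0.0, 0.0, 1.0]
```

>>> drive_tool(steps=[0,0.0013,-0.0011,1.07,0,0,1,0,0.0011,-0.0023,1.5,0,0,1,0,-0.0011,-0.0017,1.5,0,0,1,0,-0.0022,-0.0017,1.5,0,0,1,0,-0.0022,-0.0016,1.5,0,0,1,0,-0.0022,-0.0014,1.5,0,0,1,0,-0.0002,-0.001,1.5,0,0,1,0,0.0015,-0.0005,1,0,0,1])

```text
clock: 10.58
eef_pos: [0.5411, -0.0273, 0.1835]
tool_rot: [0.717, 0.697, 0.018, 0.018]
ft_force: [0.3, -0.1, -2.4]
grip_width: 0.0135
```

```bash
python3 look.py s12
```

```text
cup bin x,y,under mm [ 1.  -0.1 42. ] yaw rel -0.02 pitch 2.92 roll 0.01 F [ 0.3 -0.1 -2.4] T [-0.01  0.1  -0.05] t 10.58 w 0.0135
```

View pics/s12z.png

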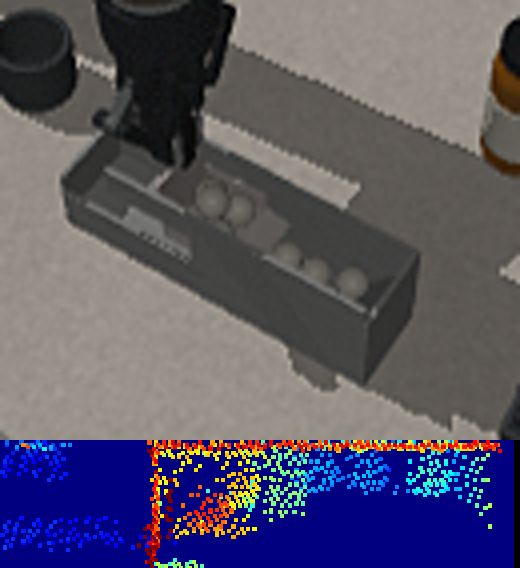

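```bash
cat > sf.py <<'E'
from balls import *
def spheres(f,x0,x1,zmin=.05,n=8,seed=0):
    """RANSAC spheres r=12mm in bin frame"""
    p,L,k=ballpts(f,x0,x1); P=L[k&(L[...,2]>zmin)&(abs(L[...,1])<.0285)]; rng=np.random.default_rng(seed); out=[]
    from scipy.optimize import least_squares
    for _ in range(n):
        best=None
        if len(P)<8: break
        for _ in range(1500):
            a=P[rng.integers(len(P))]; v=rng.normal(size=3); v/=np.linalg.norm(v); c=a+.012*v
            m=abs(np.linalg.norm(P-c,axis=1)-.012)<.0012
            if best is None or m.sum()>best[1].sum(): best=(c,m)
        c,m=best
        if m.sum()<8: break
        for _ in range(4):
            r=least_squares(lambda c:np.linalg.norm(P[m]-c,axis=1)-.012,c); c=r.x; m=abs(np.linalg.norm(P-c,axis=1)-.012)<.0015
        out.append((c,int(m.sum()))); P=P[np.linalg.norm(P-c,axis=1)>.0135]
    return out
E
python3 -c "
from sf import *
for c,n in spheres('pics/s12.npz',-.03,.06,.045): print((c*1000).round(1),n)"
```

```text
[-2.4 -0.8 72.4] 49
[21.1 13.2 58.7] 31
[38.5 18.  57.2] 26
[-16.5  18.6  72.2] 26
[-19.   -5.2  76.7] 22
[12.2 11.8 57.5] 24
[28.6 -4.6 40.8] 15
[-25.4 -14.  101.4] 12
```

```bash
python3 -c "
from go import *
rows([(-.002,0,.043,2.5),(-.009,0,.043,2),(-.017,0,.043,1.5),(-.025,0,.043,1),(-.033,0,.043,.5),(-.041,0,.043,.5),(-.049,0,.043,.5),(-.055,0,.043,.5)])"
```

```text
[0.0001, -0.0028, -0.0013, 0.46, -0.01, -0.01, 1.0]
[0.0, -0.0057, -0.0005, 0.5, 0.0, -0.0, 1.0]
[0.0, -0.0067, -0.0005, 0.5, 0.0, -0.0, 1.0]
[0.0, -0.0067, -0.0004, 0.5, 0.0, 0.0, 1.0]
[-0.0, -0.0067, -0.0004, 0.5, 0.0, 0.0, 1.0]
[0.0, -0.008, -0.0001, 0.0, 0.0, 0.0, 1.0]
[0.0, -0.008, -0.0001, 0.0, 0.0, 0.0, 1.0]
[0.0, -0.006, -0.0001, 0.0, 0.0, 0.0, 1.0]
```

>>> drive_tool(steps=[0,-0.0028,-0.0013,0.5,0,0,1,0,-0.0057,-0.0005,0.5,0,0,1,0,-0.0067,-0.0005,0.5,0,0,1,0,-0.0067,-0.0004,0.5,0,0,1,0,-0.0067,-0.0004,0.4,0,0,1,0,-0.008,0,0,0,0,1,0,-0.007,0,0,0,0,1,0,-0.005,0,0,0,0,1])

```text
clock: 11.3
eef_pos: [0.49, -0.0258, 0.1851]
tool_rot: [0.717, 0.697, 0.003, 0.003]
ft_force: [0.0, 0.1, -2.8]
grip_width: 0.0136
```

>>> drive_tool(steps=[0,-0.002,0,0,0,0,1,0,0,0,0,0,0,1])

```text
clock: 11.47
eef_pos: [0.4886, -0.0258, 0.1853]
tool_rot: [0.717, 0.697, 0.003, 0.003]
ft_force: [-0.2, -0.4, -1.7]
grip_width: 0.0135
```

```bash
python3 look.py s13; python3 -c "
from sf import *
from go import *
rows([(-.055,-.003,.043,.5)])
for c,n in spheres('pics/s13.npz',-.08,.02,.045): print((c*1000).round(1),n)"
```

```text
cup bin x,y,under mm [-57.5  -0.1  42.4] yaw rel -0.03 pitch 0.53 roll 0.01 F [-0.2 -0.4 -1.7] T [ 0.    0.08 -0.05] t 11.47 w 0.0135
[-0.0029, 0.002, -0.0006, 0.07, -0.0, -0.02, 1.0]
[-43.1  13.7  56.8] 40
[-57.4  -1.4  71. ] 42
[-20.4  20.   57.1] 26
[-17.9   3.9  56.7] 17
[-75.6  14.3  57.3] 17
[-43.2  16.7  67.3] 14
[-64.   30.7  60.7] 12
[-40.5 -18.4  58.9] 13
```

View pics/s13z.png

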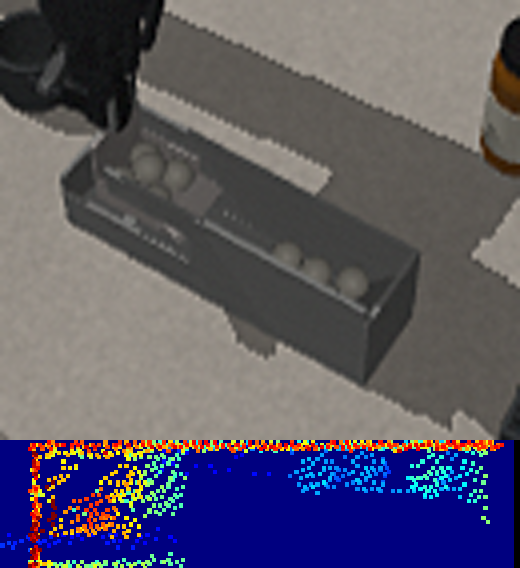

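>>> drive_tool(steps=[-0.003,0.001,-0.0008,0,0,0,1,-0.004,0.001,0,0,0,0,1,-0.004,0,0,0,0,0,1,-0.004,0,0,0,0,0,1,-0.004,0,0,0,0,0,1,-0.004,0,0,0,0,0,1,-0.004,0,0,0,0,0,1,-0.004,0,0,0,0,0,1])

```text
clock: 12.18
eef_pos: [0.4903, -0.0574, 0.1857]
tool_rot: [0.717, 0.697, 0.003, 0.003]
ft_force: [-0.5, 0.7, -2.4]
grip_width: 0.013
```

```bash
python3 look.py s14
```

```text
cup bin x,y,under mm [-55.  -31.8  42.8] yaw rel -0.03 pitch 0.5 roll -0.04 F [-0.5  0.7 -2.4] T [ 0.01  0.11 -0.07] t 12.18 w 0.013
```

View pics/s14z.png

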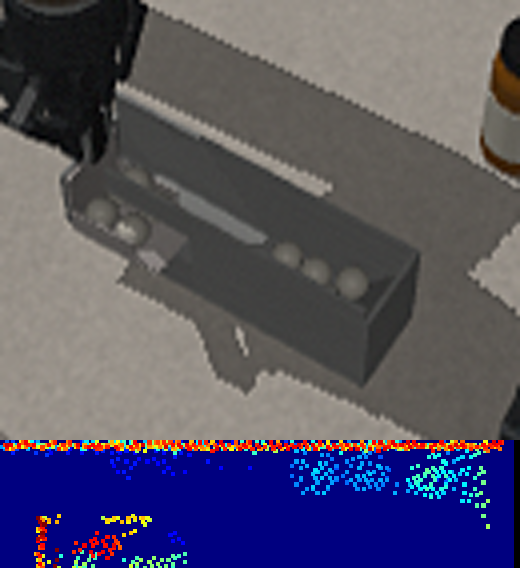

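>>> drive_tool(steps=[-0.004,0,-0.0003,0,0,0,1,-0.004,0,0,0,0,0,1,-0.004,0,0,0,0,0,1,-0.004,0,0,0,0,0,1,-0.004,0,0,0,0,0,1,-0.004,0,0,0,0,0,1,-0.004,0,0,0,0,0,1,-0.004,0,0,0,0,0,1])

```text
clock: 12.9
eef_pos: [0.4897, -0.0896, 0.1866]
tool_rot: [0.717, 0.697, 0.003, 0.004]
ft_force: [-0.6, 0.2, -2.7]
grip_width: 0.0132
```

```bash
python3 look.py s15
```

```text
cup bin x,y,under mm [-54.5 -64.   43.7] yaw rel -0.05 pitch 0.58 roll -0.03 F [-0.6  0.2 -2.7] T [0.03 0.15 0.02] t 12.9 w 0.0132
```

View pics/s15z.png

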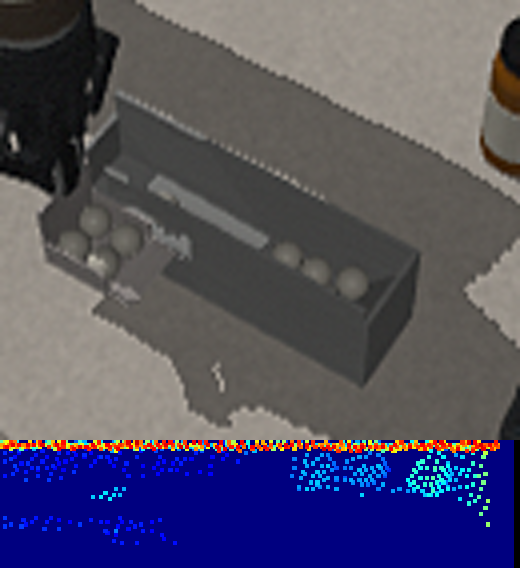

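>>> drive_tool(steps=[-0.004,0,0,0,0,0,1,-0.005,0,0,0,0,0,1,-0.006,0,0,0,0,0,1,-0.006,0,0,0,0,0,1,-0.006,0,0,0,0,0,1,-0.004,0,-0.003,0,0,0,1,-0.004,0,-0.006,0,0,0,1,-0.004,0,-0.008,0,0,0,1])

```text
clock: 13.62
eef_pos: [0.4878, -0.1282, 0.2033]
tool_rot: [0.717, 0.697, 0.003, 0.003]
ft_force: [-0.2, 0.3, -2.3]
grip_width: 0.0137
```

```bash
python3 -c "
from h import *
from go import *
for f in ('top0','scene0'):
    p,d,W=cloud(f'pics/{f}.npz')
    k=(abs(W[...,2]-.062)<.004)&(W[...,0]>.35)&(W[...,0]<.65)&(W[...,1]>-.45)&(W[...,1]<-.2)
    q=W[k]; print(f,len(q),q.mean(0),cv2.minEnclosingCircle((q[:,:2]*1000).astype(np.float32)))
c,r=None,None
where()"; python3 look.py s16
```

```text
top0 2684 [ 0.47347898 -0.33593169  0.06127917] ((449.93798828125, -362.5263671875), 128.45819091796875)
scene0 2314 [ 0.47646071 -0.33805815  0.06243164] ((450.14495849609375, -361.6217041015625), 127.74279022216797)
cup bin x,y,under mm [ -55.5 -102.5   60.4] yaw rel -0.03 pitch 0.46 roll 0.02 F [-0.2  0.3 -2.3] T [-0.01  0.03  0.03] t 13.62 w 0.0137
cup bin x,y,under mm [ -55.5 -102.5   60.4] yaw rel -0.03 pitch 0.46 roll 0.02 F [-0.2  0.3 -2.3] T [-0.01  0.03  0.03] t 13.62 w 0.0137
```

View pics/s16.png

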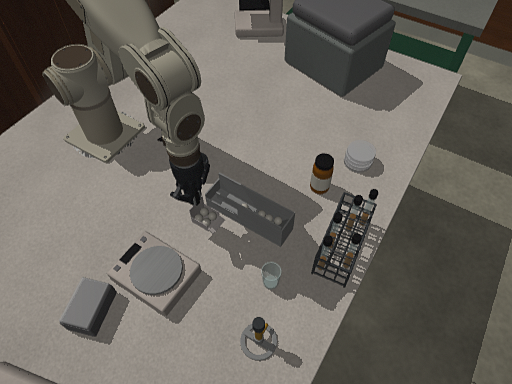

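```bash
python3 -c "
from h import *
from go import *
for f in ('top0','scene0','w2'):
    p,d,W=cloud(f'pics/{f}.npz')
    k=(abs(W[...,2]-.062)<.0045)&(W[...,0]>.35)&(W[...,0]<.65)&(W[...,1]>-.45)&(W[...,1]<-.2)
    n,l,st,ce=cv2.connectedComponentsWithStats(k.astype(np.uint8)); i=1+st[1:,4].argmax(); q=W[l==i]
    for _ in range(3): q=q[np.linalg.norm(q[:,:2]-np.median(q[:,:2],0),axis=1)<.072]
    print(f,len(q),q.mean(0),cv2.minEnclosingCircle((q[:,:2]*1000).astype(np.float32)))
T=np.array([.474,-.336])
"
```

```text
top0 2237 [ 0.49117737 -0.31478047  0.06125567] ((491.9053955078125, -315.1800842285156), 65.99964904785156)
scene0 1940 [ 0.49407098 -0.31753821  0.06244712] ((492.23663330078125, -315.27288818359375), 66.90982818603516)
w2 3793 [ 0.507663   -0.28233732  0.06186759] ((498.29754638671875, -303.35162353515625), 64.61080932617188)
```

```bash
cat >> go.py <<'E'
def w2b(x,y):
    c,s=np.cos(G[2]),np.sin(G[2]); q=np.array([x,y])-G[:2]; return c*q[0]+s*q[1],-s*q[0]+c*q[1]
E
python3 -c "
from go import *
b=w2b(.490,-.3155); print(b); to(*b,.085,0)"
```

```text
(np.float64(-0.07650478164751302), np.float64(-0.28968926177037757))
clock 13.67 pos [ 0.489  -0.1291  0.2055] F [ 0.7 -0.7 -1.8] w 0.0135
shift [-0.1864 -0.0205 -0.0226] rot [ 0.68  0.07 -0.06]
```

>>> drive_tool(steps=[-0.004,-0.002,-0.004,0.1,0,0,1,-0.008,-0.002,-0.005,0.1,0,0,1,-0.011,-0.002,-0.005,0.1,0,0,1,-0.013,-0.002,-0.005,0.1,0,0,1,-0.014,-0.002,-0.003,0.1,0,0,1,-0.014,-0.002,0,0,0,0,1,-0.014,-0.002,0,0,0,0,1,-0.014,-0.002,0,0,0,0,1])

```text
clock: 14.33
eef_pos: [0.469, -0.2208, 0.2256]
tool_rot: [0.717, 0.697, 0.0, 0.0]
ft_force: [0.1, 0.2, -2.8]
grip_width: 0.0136
```

>>> drive_tool(steps=[-0.014,-0.002,0,0,0,0,1,-0.014,-0.001,0,0,0,0,1,-0.014,0,0,0,0,0,1,-0.014,0,0,0,0,0,1,-0.013,0,0,0,0,0,1,-0.01,0,0,0,0,0,1,-0.006,0,0,0,0,0,1,-0.003,0,0,0,0,0,1])

```text
clock: 15.0
eef_pos: [0.4639, -0.3082, 0.2249]
tool_rot: [0.717, 0.697, 0.0, 0.0]
ft_force: [0.2, 0.0, -2.8]
grip_width: 0.0136
```

```bash
python3 -c "
from go import *
where(); to(*w2b(.490,-.3155),.062,0)
from h import *
snap('scene','s17'); snap('top','t17')
a=cv2.imread('pics/s17.png')[200:330,80:230]; b=cv2.imread('pics/t17.png')[180:300,320:440]
cv2.imwrite('pics/c17.png',np.hstack([cv2.resize(a,(415,360),interpolation=2),cv2.resize(b,(360,360),interpolation=2)]))"
```

```text
cup bin x,y,under mm [ -75.5 -283.2   81.9] yaw rel -0.07 pitch 0.03 roll 0.01 F [ 0.2  0.  -2.8] T [-0.01  0.05 -0.01] t 15.0 w 0.0136
clock 15.0 pos [ 0.4639 -0.3082  0.2249] F [ 0.2  0.  -2.8] w 0.0136
shift [-0.0065 -0.001   0.0198] rot [ 0.03 -0.01 -0.07]
```

View pics/c17.png

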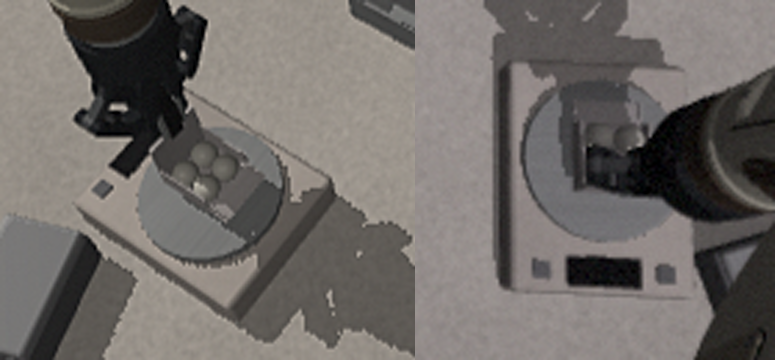

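>>> drive_tool(steps=[-0.003,0,0.003,0,0,0,1,-0.003,0,0.005,0,0,0,1,0,0,0.005,0,0,0,1,0,0,0.003,0,0,0,1,0,0,0.002,0,0,0,1,0,0,0,0,0,0,1,0,0,0,0,0,0,1])

```text
clock: 15.68
eef_pos: [0.4637, -0.3129, 0.2069]
tool_rot: [0.717, 0.697, 0.0, -0.0]
ft_force: [0.7, -0.3, -2.6]
grip_width: 0.0132
```

```bash
python3 -c "
from go import *
where(); to(*w2b(.490,-.3155),.062,0)"
```

```text
cup bin x,y,under mm [ -75.5 -287.8   63.8] yaw rel -0.01 pitch 0.01 roll 0.02 F [ 0.7 -0.3 -2.6] T [-0.02  0.01  0.03] t 15.68 w 0.0132
clock 15.68 pos [ 0.4637 -0.3129  0.2069] F [ 0.7 -0.3 -2.6] w 0.0132
shift [-0.0018 -0.0009  0.0018] rot [ 0.01 -0.02 -0.01]
```

>>> drive_tool(steps=[0,0,0.001,0,0,0,1,0,0,0.0005,0,0,0,1,0,0,0.0005,0,0,0,1,0,0,0,0,0,0,1])

```text
clock: 16.02
eef_pos: [0.4638, -0.3132, 0.2052]
tool_rot: [0.717, 0.697, 0.0, 0.0]
ft_force: [0.1, -0.2, -3.6]
grip_width: 0.0135
```

```bash
python3 -c "
from go import *
where()"
```

```text
cup bin x,y,under mm [ -75.3 -288.1   62.2] yaw rel -0.02 pitch 0.05 roll -0.0 F [ 0.1 -0.2 -3.6] T [ 0.01  0.04 -0.01] t 16.02 w 0.0135
```

>>> drive_tool(steps=[0,0,0.0005,0,0,0,1,0,0,0.0004,0,0,0,1,0,0,0,0,0,0,1,0,0,0,0,0,0,1])

```text
clock: 16.35
eef_pos: [0.4638, -0.3133, 0.2051]
tool_rot: [0.717, 0.697, 0.0, 0.001]
ft_force: [-2.4, 0.7, 4.1]
grip_width: 0.0132
```

```bash
python3 -c "
from go import *
where()"
```

```text
cup bin x,y,under mm [ -75.3 -288.3   62. ] yaw rel -0.03 pitch 0.08 roll -0.03 F [-2.4  0.7  4.1] T [0.31 0.53 0.02] t 16.35 w 0.0132
```

>>> drive_tool(steps=[0,0,0,0,0,0,0.6,0,0,0,0,0,0,0.3,0,0,0,0,0,0,0,0,0,0,0,0,0,0,0,0,0,0,0,0,0,0,0,0,0,0,0,0])

```text
clock: 16.85
eef_pos: [0.4638, -0.3132, 0.204]
tool_rot: [0.717, 0.697, 0.0, 0.0]
ft_force: [0.4, -0.1, 0.3]
grip_width: 0.0427
```

```bash
python3 -c "
from go import *
where()"
```

```text
cup bin x,y,under mm [ -75.4 -288.1   61. ] yaw rel -0.02 pitch 0.02 roll 0.01 F [ 0.4 -0.1  0.3] T [ 0.03  0.03 -0.02] t 16.85 w 0.0427
```

Released at 43 mm opening. Now straight up.

>>> drive_tool(steps=[0,0,-0.01,0,0,0,0,0,0,-0.02,0,0,0,0,0,0,-0.03,0,0,0,0,0,0,-0.03,0,0,0,0,0,0,-0.03,0,0,0,0,0,0,-0.02,0,0,0,0,0,0,0,0,0,0,0])

```text
clock: 17.43
eef_pos: [0.4651, -0.3141, 0.3508]
tool_rot: [0.717, 0.697, 0.001, 0.005]
ft_force: [0.6, -1.1, -0.4]
grip_width: 0.0428
```

>>> drive_tool(steps=[0,-0.03,0,0,0,0,0,0,-0.03,0,0,0,0,0,0,-0.03,0,0,0,0,0,0,-0.01,0,0,0,0,0,0,0,0,0,0,0,0])

```text
clock: 17.85
eef_pos: [0.3615, -0.31, 0.3447]
tool_rot: [0.718, 0.696, 0.0, 0.0]
ft_force: [-0.3, -0.1, 0.3]
grip_width: 0.0425
```

```bash
python3 -c "
from go import *
from h import *
o=bot.get_obs(); print(o['eef_pos'],o['clock'])
snap('scene','s18'); snap('top','t18'); 
a=cv2.imread('pics/s18.png')[150:330,80:320]; b=cv2.imread('pics/t18.png')[110:310,230:440]
cv2.imwrite('pics/c18.png',np.hstack([cv2.resize(a,(440,360),interpolation=2),cv2.resize(b,(360,360),interpolation=2)]))
p,d,W=cloud('pics/t18.npz')
k=(W[...,2]>.18)&(W[...,2]<.205)&(abs(W[...,0]-.465)<.05)&(abs(W[...,1]+.315)<.05)
q=W[k]; print(len(q), q.mean(0) if len(q) else '')
from sf import spheres
for c,n in spheres('pics/t18.npz',-.1,.14,.015,12): print((c*1000).round(1),n)
"
```

```text
[ 0.36153309 -0.31001115  0.34467692] 17.85
80 [ 0.4633277  -0.3124054   0.19086464]
[103.2  17.1  30.1] 57
[90.6  1.4 16.6] 49
[63.1 -6.  17.7] 48
[71.9 17.2 17.7] 50
[ 42.1 -18.4  19.1] 50
[26.8  6.2 19.8] 51
[ 81.1 -20.4  16.5] 43
[48.6 16.3 18.5] 44
[126.9  -6.1  46. ] 31
[137.6  17.8  45.2] 32
[109.6  -9.6  26.1] 28
[112.5  11.5  39.3] 30
```

View pics/c18.png

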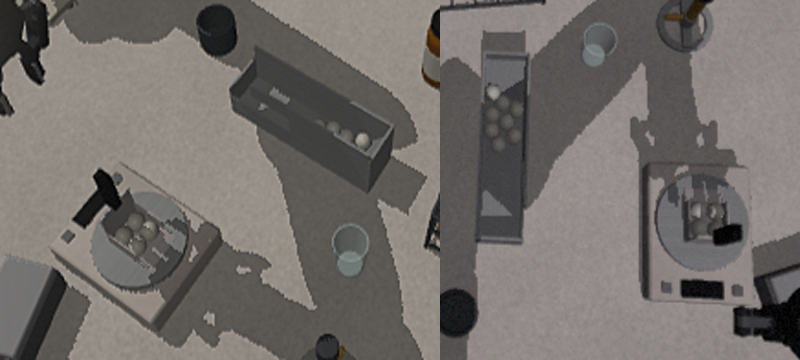

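```bash
python3 -c "
from workcell import job_done
print(job_done())"
```

```text
the job is handed in; nothing more can be done
None
```

The job is handed in at about 18 s of the 70 s allowed. The scoop stands released on the pan with four level balls in it.

- **Scooping:** I gripped the scoop by its bar and pushed it along the bin floor into the pile. I then lifted it with the nose tilted up and drew it back. Before the strike-off a sphere fit put one ball about 15 mm above the cup's centre, in the pocket between the four level ones.
- **Striking off:** The cup went out sideways under the blade with its underside about 43 mm high. The scene picture outside the bin showed four level balls and none above the rims.
- **Last checks:**
  - **Scoop on the pan:** From the grip's position, the cup's centre is about 3 mm from the pan's centre. The scoop looks upright; its tilt was last measured in the gripper, at about 0.1° just before release.
  - **Balls:** Four are visible in the cup and eight in the bin.
  - **Gripper and beaker:** The gripper is clear and touches nothing. The arm never went near the beaker; it looks unmoved, but I did not measure it.
- **What disagreed:** The automatic ball count on the last picture listed 12 candidates in the bin. I took four of them as false fits on the front slope. The picture itself shows eight balls.

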